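Pack three chocolate bars by their edges and shut the keeper box

TASK

Put the three chocolate bars away in the open tray of the keeper box, handling them by their edges only: nothing may touch their glossy top faces, and they must not be dropped. Lay them flat, face up, in one row across the two rails, square to the tray and about midway between its front and back, each with its 60 mm side across the rails, since only so will all three fit; any order will do. With all three in, push the tray fully shut, and leave everything else on the counter where it is.

Things in the scene. Friction and masses are not known exactly. Their poses are not given: they have to be found in the camera images.
- bar_large_mid (a point): centre (half-way up) of the large chocolate bar, a rigid brown slab 60 (its x) by 84 (its y) by 10 thick; on top, 4 in from the edges all round, stands a glossy moulded panel 1.5 high. z is up, out of that face. It starts flat on its riser, centred within 3 and turned within 0.1 rad of it. About 65 g.
- riser_large: small fixed white ceramic riser under the large bar at the start: 34 (x) by 30 (y) by 22 high, smaller than the bar, so that fingers can pass below the bar's underside (22 above the counter) beyond its edges; origin at the centre of its foot, on the counter
- face_large: the glossy panel of the large bar, part of it: 52 by 76 by 1.5; origin at the middle of its underside, 5 above the bar's centre. Nothing may touch it.
- bar_medium_mid (a point): centre (half-way up) of the medium chocolate bar, a rigid brown slab 60 (its x) by 56 (its y) by 10 thick; on top, 4 in from the edges all round, stands a glossy moulded panel 1.5 high. z is up, out of that face. It starts flat on its riser, centred within 3 and turned within 0.1 rad of it. About 47 g.
- riser_medium: small fixed white ceramic riser under the medium bar at the start: 34 (x) by 30 (y) by 22 high, smaller than the bar, so that fingers can pass below the bar's underside (22 above the counter) beyond its edges; origin at the centre of its foot, on the counter
- face_medium: the glossy panel of the medium bar, part of it: 52 by 48 by 1.5; origin at the middle of its underside, 5 above the bar's centre. Nothing may touch it.
- bar_small_mid (a point): centre (half-way up) of the small chocolate bar, a rigid brown slab 60 (its x) by 38 (its y) by 10 thick; on top, 4 in from the edges all round, stands a glossy moulded panel 1.5 high. z is up, out of that face. It starts flat on its riser, centred within 3 and turned within 0.1 rad of it. About 35 g.
- riser_small: small fixed white ceramic riser under the small bar at the start: 34 (x) by 30 (y) by 22 high, smaller than the bar, so that fingers can pass below the bar's underside (22 above the counter) beyond its edges; origin at the centre of its foot, on the counter
- face_small: the glossy panel of the small bar, part of it: 52 by 30 by 1.5; origin at the middle of its underside, 5 above the bar's centre. Nothing may touch it.
- tray_mid (a point): middle of the sliding mid-brown wooden tray's inside, level with the tops of its two rails (24 above the counter); moves with the tray. x: the push direction, into the box; y: along the row. Inside 150 (x) by 198 (y); floor 14 below this point, walls to 10 above it. The rails run along y wall to wall, 8 wide, centred at x = -22 and +22; the three bars across them take 178 of the 198 in y
- tray_front (a point): middle of the tray's dark-wood front panel, on its outer face (which looks to -x), 25 above the counter. The panel is 232 wide, 42 high, 8 thick, its top 46 above the counter; the tray is shut by pushing on it along +x; it has no handle. Same axes as tray_mid.
- tray (a joint): how far the tray stands open, m: 0 shut (front panel against the case), 0.155 fully open. Starts nearly fully open; slides with about 2 N of friction and stays where it is left.
- keeper: the fixed dark-wood case of the keeper box with a glass top, 175 deep (x) by 232 wide (y) by 48 high; origin at the centre of its underside, on the counter; its open mouth looks to -x, towards the robot, and the tray comes out there. Under the glass there is 7.5 of room over the faces of bars that lie on the rails.
- jar: bystander: squat green glass jar with a steel lid, 64 across, 70 tall; origin at the centre of its underside
- spoon_rest: bystander: white ceramic spoon rest, dish 100 across and 12 high with a flat tail along its -x, 155 long in all; origin at the centre of its underside (of the dish)
- mill: bystander: dark wood pepper mill, 56 across, 155 tall; origin at the centre of its underside
- mug: bystander: white ceramic mug, 80 across, 90 tall, ear at its +y; origin at the centre of its underside
- oil: bystander: amber glass oil bottle, 62 across, 220 tall; origin at the centre of its underside
- canister: bystander: steel canister with a lid and black knob, 100 across, 155 tall; origin at the centre of its underside
- bowl: bystander: white bowl, 130 across, 55 tall; origin at the centre of its underside
Not all that is in view belongs to the job. Leave any pink look-alike of the part that bears bar_medium_mid alone.

How it is judged:
On the way:
1. all three bars lie released in the row on the rails of the open tray (x of bar_large_mid in the frame of tray_mid between -0.012 and 0.012 m and y of bar_large_mid in the frame of tray_mid between -0.059 and 0.059 m and z of bar_large_mid in the frame of tray_mid between 0.002 and 0.0075 m and angle between each of bar_large_mid, bar_medium_mid, bar_small_mid's own z axis and vertical below 0.06 rad and angle between the x axis of each of bar_large_mid, bar_medium_mid, bar_small_mid and the x axis of tray_mid, either way round below 0.17 rad and x of bar_medium_mid in the frame of tray_mid between -0.012 and 0.012 m and y of bar_medium_mid in the frame of tray_mid between -0.073 and 0.073 m and z of bar_medium_mid in the frame of tray_mid between 0.002 and 0.0075 m and x of bar_small_mid in the frame of tray_mid between -0.012 and 0.012 m and y of bar_small_mid in the frame of tray_mid between -0.082 and 0.082 m and z of bar_small_mid in the frame of tray_mid between 0.002 and 0.0075 m and contact force between the fingers and bar_large below 0.05 N and contact force between the fingers and bar_medium below 0.05 N and contact force between the fingers and bar_small below 0.05 N and linear speed of each of bar_large, bar_medium, bar_small below 0.02 m/s and value of joint tray above 0.1 m), for 0.2 s.
At the end, for the whole second after the job is handed in: Each bar lies released, still, flat (0.06 rad), face up on both rails between the tray's side walls, centre 2 to 7.5 mm above the rail tops, within 12 mm of the tray's middle in the push direction, its 60 mm side along that direction within 0.17 rad; the tray is open less than 6 mm (x of bar_large_mid in the frame of tray_mid between -0.012 and 0.012 m and y of bar_large_mid in the frame of tray_mid between -0.059 and 0.059 m and z of bar_large_mid in the frame of tray_mid between 0.002 and 0.0075 m and angle between each of bar_large_mid, bar_medium_mid, bar_small_mid's own z axis and vertical below 0.06 rad and angle between the x axis of each of bar_large_mid, bar_medium_mid, bar_small_mid and the x axis of tray_mid, either way round below 0.17 rad and x of bar_medium_mid in the frame of tray_mid between -0.012 and 0.012 m and y of bar_medium_mid in the frame of tray_mid between -0.073 and 0.073 m and z of bar_medium_mid in the frame of tray_mid between 0.002 and 0.0075 m and x of bar_small_mid in the frame of tray_mid between -0.012 and 0.012 m and y of bar_small_mid in the frame of tray_mid between -0.082 and 0.082 m and z of bar_small_mid in the frame of tray_mid between 0.002 and 0.0075 m and contact force between the fingers and bar_large below 0.05 N and contact force between the fingers and bar_medium below 0.05 N and contact force between the fingers and bar_small below 0.05 N and linear speed of each of bar_large, bar_medium, bar_small below 0.02 m/s and value of joint tray below 0.006 m); the robot touches nothing.
It fails at once if the glossy face of a bar is touched by anything (over 0.3 N) (contact force between any of face_large, face_medium, face_small and anything else above 0.3 N).
It fails at once if a bar is dropped: down on the counter, or falling free faster than 0.6 m/s (height (world z) of any of bar_large_mid, bar_medium_mid, bar_small_mid below 0.014 m or (linear speed of bar_large above 0.6 m/s and contact force between the fingers and bar_large below 0.05 N) or (linear speed of bar_medium above 0.6 m/s and contact force between the fingers and bar_medium below 0.05 N) or (linear speed of bar_small above 0.6 m/s and contact force between the fingers and bar_small below 0.05 N)).
It fails at once if another thing on the counter is shifted by more than 20 mm (distance of any of jar, spoon_rest, mill, mug, oil, canister, bowl from where it was at the start of the episode above 0.02 m).
It fails at once if another thing on the counter is tipped by more than 0.3 rad (angle between any of jar, spoon_rest, mill, mug, oil, canister, bowl's own z axis and vertical above 0.3 rad).
It also fails if it takes over 72 s, if anything falls off the work surface, if the arm or the gripper's body presses on something with over 40 N, if the wrist force passes 120 N, or if a joint passes its speed limit or range.

ROBOT

A 7-joint arm with a two-finger parallel gripper is mounted at the origin on the work surface. World frame = base frame: x ahead of the robot, y to its left, z up, the work surface at z = 0. Lengths are in m, angles in rad, forces in N, time in s.
With the tool pointing down it reaches from about 0.4 to 0.85 m from the base axis. Payload 10.4 kg.
Tool frame: the origin (TCP) lies at the very end of the fingers, on their centre line; the grasp point (between the pads) lies manip.hold_point_z behind it (manip.hold_point_z is the distance from the TCP to the grasp point, in m); z points along the fingers, x is the direction in which the jaws open and shut, and the axes are right-handed (so a half turn about z gives the same grasp; the last joint's range is limited). The gripper opens to 85 mm and grips with 20 to 120 N. Pads are 22 mm wide; open, the fingers measure 114 mm over their backs; the gripper's body (76 mm by 85 mm) begins 54 mm behind the grasp point. The pads swing forward as they close: fully open they stand 13 mm farther back than shut.
Start: joints at [1.078, 0.332, -0.065, 1.46, 0.022, 1.35, -0.088], TCP at [0.283, -0.557, 0.231] pointing down, gripper open.
Joint ranges: [-2.6, 2.6], [-0.5, 2.12], [-1.47, 1.34], [0.16, 2.42], [-1.27, 4.41], [0.06, 2.06], [-2.6, 2.6]. Speed limits (rad/s): [2.22, 2.22, 2.79, 2.79, 3.14, 3.14, 3.14].

INTERFACE

Orientations are given as a unit quaternion [x, y, z, w].
In Python, from workcell import readout, camera, camera_info, manip gives the robot as it stands.
- The arm moves only by the tool play_rows, never from a script. Its argument "rows" is a list of rows, each a list of 3 entries, a list of its own where there are three numbers: the shift along the world's x, y, z in mm, then the turn, a rotation vector about the world's x, y, z in degrees, then the finger opening in mm, from 0 to 85.4. In form: [[[tx, ty, tz], [rx, ry, rz], fingers], ...]. A call has 1 to 12 rows; each row shifts and turns the commanded pose from where the row before left it; what a row does not reach is not made up. A row lasts 1/8 s, in which the tool goes at most 62.5 mm and 10.7 degrees, less where a joint would pass 70% of its speed; a pose out of reach is approached as far as the arm can. A call with a gripper value outside its range is refused whole. The fingers move at their own pace and stop on an object; "force" is the grip in N (left out, the last holds). Time passes only in rows, so rows that do not move let the fingers close. It gives the time, the measured TCP pose, the force and the opening at its end, in the units of the state.
- readout.get_obs(): the state, without advancing time (a new reading comes with each control period).
- camera(name): name is "scene" or "top"; returns the picture (480x640x3 uint8, blue, green, red); there is no depth.
- camera_info(name): a dict with "fx", "fy", "cx", "cy" (pixels), "world_from_camera" (4x4, takes a point from camera to world coordinates). Camera axes: x right, y up, looking along -z (the intrinsics and any distortion apply to the point x, -y, -z); pixel columns grow to the right and rows downward; lengths in m; the calibration is good to about 2 mm. A picture is of the moment at which its call begins. camera_info takes no time and is no camera call.
- manip.hand_in(): hands the job in, once; it reports no verdict.
The state is a dict: "clock": time; "joint_pos": joint angles; "joint_velocities": joint speeds; "tau": joint torques, N m; "position": TCP position; "ee_rot": TCP orientation; "ft_force": force on the tool from outside, world axes, zero at the start; "torque": the same for the moment, N m; "grip_width": opening from 0.0 (shut) to 1.0 (fully open).
Only numpy, scipy, OpenCV 4.12 (cv2) and the standard library are available. Lean on these libraries where they do the work, as an engineer would, in place of code of your own. Each camera call takes 0.05 s, during which the arm holds its last target.

## Working session

There is one attempt and no reset: what is moved stays moved. The work goes in short steps, Python scripts to look and compute and a tool call to move; the robot and the scene stay as the last step left them, time stands still between calls to the robot, and variables do not carry over. Pictures are saved under pics/ and viewed, and the job is handed in when it is done.

Besides the shell and the picture viewer there is one more tool, called after ">>>" in YAML: its name, and indented under it one key for each argument. play_rows: Moves the arm, as the interface text tells. Its arguments: {"type":"object","properties":{"rows":{"type":"array"},"force":{"type":"number"}},"required":["rows"]}

```bash
mkdir -p pics; ls; python3 - <<'E'
from workcell import readout,camera,camera_info,manip
import cv2
print(readout.get_obs()); print(manip.hold_point_z)
for n in("scene","top"):
    print(camera_info(n)); cv2.imwrite(f"pics/{n}0.png",camera(n))
E
```

```text
pics
{'clock': 0.0, 'joint_pos': array([ 1.07839258,  0.33286185, -0.06470978,  1.46096153,  0.02156574,
        1.34991227, -0.08849904]), 'joint_velocities': array([ 0.00069518, -0.00101752, -0.00134174,  0.00077016,  0.00088741,
       -0.00032784, -0.00055147]), 'tau': array([-1.04821986e-03, -6.25448084e+01,  4.88241808e-02, -3.91602802e+01,
        1.61720632e-02,  9.88381886e-03, -2.48782294e-05]), 'position': array([ 0.28277759, -0.55693285,  0.23051256]), 'ee_rot': array([ 8.52271088e-01, -5.23099864e-01, -6.25866654e-04, -3.65165990e-04]), 'ft_force': array([ 0.33217671, -0.12979797, -0.20568096]), 'torque': array([-0.05357248,  0.00299384,  0.01047872]), 'grip_width': 1.0008974061381908}
0.0187
{'fx': 460.11079753095333, 'fy': 460.11079753095333, 'cx': 320.3706351838475, 'cy': 238.39411641235114, 'world_from_camera': array([[ 0.80394634, -0.42681099,  0.4141288 ,  1.08223189],
       [ 0.59451872,  0.59408599, -0.5418573 , -0.7064045 ],
       [-0.01475747,  0.68183151,  0.73136038,  1.02257643],
       [ 0.        ,  0.        ,  0.        ,  1.        ]])}
{'fx': 467.3015605113684, 'fy': 467.3015605113684, 'cx': 316.5291005948381, 'cy': 248.20652795969778, 'world_from_camera': array([[-1.04177212e-03,  9.85609748e-01, -1.69033543e-01,
         3.30497019e-01],
       [-9.99958567e-01, -2.55533257e-03, -8.73691528e-03,
        -1.80391984e-02],
       [-9.04312578e-03,  1.69017437e-01,  9.85571574e-01,
         1.23455147e+00],
       [ 0.00000000e+00,  0.00000000e+00,  0.00000000e+00,
         1.00000000e+00]])}
```

View pics/scene0.png

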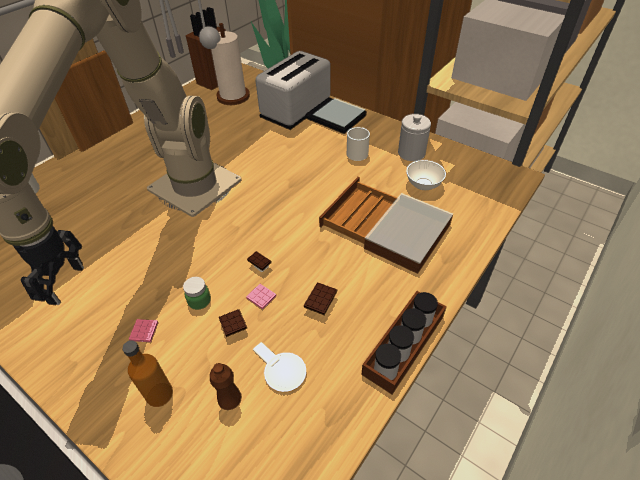

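View pics/top0.png

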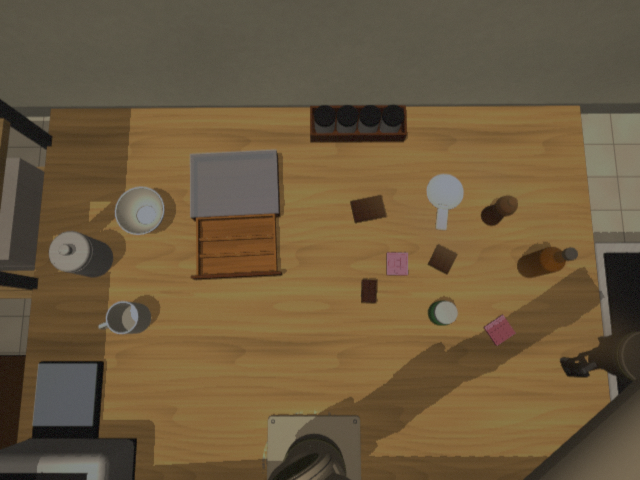

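```bash
python3 - <<'E'
import cv2,numpy as np
t=cv2.imread("pics/top0.png");s=cv2.imread("pics/scene0.png")
a=cv2.resize(t[185:315,340:470],None,fx=4.5,fy=4.5,interpolation=cv2.INTER_CUBIC)
a=cv2.convertScaleAbs(a,alpha=2)
cv2.imwrite("pics/c1.png",a)
b=cv2.resize(t[140:290,180:300],None,fx=4,fy=4,interpolation=cv2.INTER_CUBIC)
cv2.imwrite("pics/c2.png",cv2.convertScaleAbs(b,alpha=1.7))
b=cv2.resize(s[240:345,210:350],None,fx=5,fy=5,interpolation=cv2.INTER_CUBIC)
cv2.imwrite("pics/c3.png",cv2.convertScaleAbs(b,alpha=1.3))
E
```

```text
(no output)
```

View pics/c1.png

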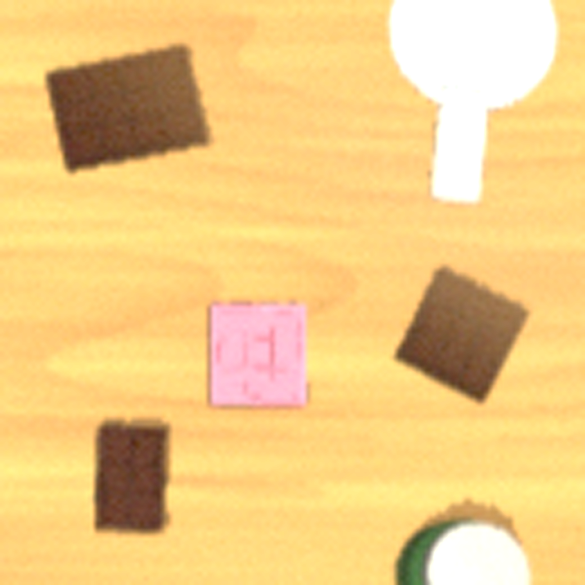

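View pics/c2.png

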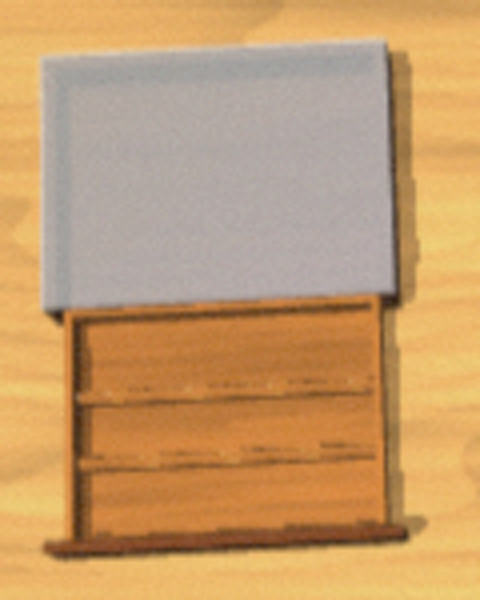

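View pics/c3.png

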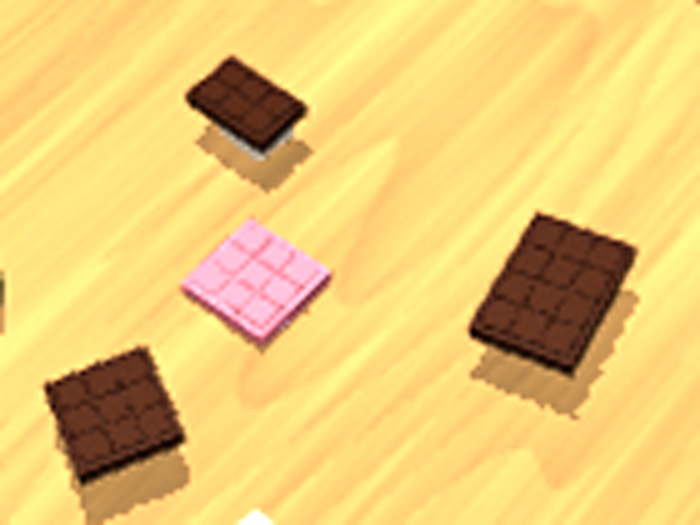

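```bash
cat > h.py <<'E'
import cv2,numpy as np
from workcell import camera_info
def cast(n,uv,z):
    c=camera_info(n);M=np.array(c["world_from_camera"]);uv=np.atleast_2d(np.array(uv,float))
    d=np.stack([(uv[:,0]-c["cx"])/c["fx"],-(uv[:,1]-c["cy"])/c["fy"],-np.ones(len(uv))],1)@M[:3,:3].T
    o=M[:3,3];k=(z-o[2])/d[:,2];return o+d*k[:,None]
def proj(n,p):
    c=camera_info(n);M=np.array(c["world_from_camera"]);q=(np.atleast_2d(p)-M[:3,3])@M[:3,:3]
    return np.stack([c["cx"]-c["fx"]*q[:,0]/q[:,2],c["cy"]+c["fy"]*q[:,1]/q[:,2]],1)
def blobs(img,thr,amin=150,amax=3000,f=4):
    g=cv2.resize(img,None,fx=f,fy=f,interpolation=cv2.INTER_CUBIC)
    m=(g[:,:,2]<thr).astype(np.uint8)
    out=[]
    cs,_=cv2.findContours(m,cv2.RETR_EXTERNAL,cv2.CHAIN_APPROX_NONE)
    for c in cs:
        if amin<cv2.contourArea(c)/f/f<amax: out.append((c[:,0,:]+.5)/f-.5)
    return out
E
python3 - <<'E'
from h import *
for n,thr in(("top",90),("scene",125)):
    img=cv2.imread(f"pics/{n}0.png")
    for px in ((368,209),(443,259),(369,291)) if n=="top" else ((320,298),(233,322),(259,261)): print(n,px,img[px[1],px[0]])
    for c in blobs(img,thr):
        w=cast(n,c,0.030)
        if not(0.3<w[:,0].mean()<0.8 and -0.45<w[:,1].mean()<0.0):continue
        r=cv2.minAreaRect((w[:,:2]*1000).astype(np.float32))
        print(n,c.mean(0).round(1),np.round(r[0],1),np.round(r[1],1),round(r[2],1))
E
```

```text
top (368, 209) [29 42 61]
top (443, 259) [32 49 66]
top (369, 291) [23 31 48]
top [436.2 312.7] [ 370.4 -313. ] [64.7 45.9] 2.6
top [368.7 290.6] [ 426.5 -141.5] [41.3 63.2] 87.9
top [441.9 259. ] [ 508.1 -333.3] [56.9 61.4] 61.8
top [367.6 208.7] [ 643.2 -143.2] [62.1 86.2] 11.4
scene (320, 298) [24 40 78]
scene (233, 322) [24 40 79]
scene (259, 261) [21 37 72]
scene [232.1 322.9] [ 511.9 -334.4] [58.4 67.8] 61.6
scene [197.9 297.6] [ 386.3 -332.6] [63.4 73.3] 62.3
scene [320.3 298.6] [ 647.7 -144. ] [63.6 91. ] 11.7
scene [258.9 260.9] [ 430.1 -142. ] [43.6 68.1] 87.4
```

```bash
python3 - <<'E'
from h import *
t=cv2.imread("pics/top0.png");s=cv2.imread("pics/scene0.png")
a=cv2.resize(t[205:285,185:290],None,fx=7.5,fy=7.5,interpolation=cv2.INTER_CUBIC)
cv2.imwrite("pics/d1.png",cv2.convertScaleAbs(a,alpha=1.7))
a=cv2.resize(s[172:275,315:458],None,fx=5.5,fy=5.5,interpolation=cv2.INTER_CUBIC)
cv2.imwrite("pics/d2.png",cv2.convertScaleAbs(a,alpha=1.2))
for n in("top","scene"):
    im=t if n=="top" else s
    for c in blobs(im,90,100,3000):
        w=cast(n,c,0.027)
        r=cv2.minAreaRect((w[:,:2]*1000).astype(np.float32))
        if n=="top": print(n,c.mean(0).round(1),np.round(r[0],1),np.round(r[1],1),round(r[2],1))
    for c in blobs(im,125,100,3000) if n=="scene" else []:
        w=cast(n,c,0.027)
        r=cv2.minAreaRect((w[:,:2]*1000).astype(np.float32))
        print(n,c.mean(0).round(1),np.round(r[0],1),np.round(r[1],1),round(r[2],1))
E
```

```text
top [234.  475.2] [-20.6 196.9] [18.7 71. ] 1.7
top [468.9 474.6] [ -16.9 -373.7] [ 23.3 107.9] 3.2
top [310.7 464.8] [25.  16.2] [108.5 212.8] 0.1
top [315.8 415.2] [121.6  -4. ] [217.4  12.2] 88.5
top [490.8 346.1] [ 293.7 -446.9] [ 65.1 223.5] 3.2
top [118.1 316.9] [359.7 504. ] [54.1 73.4] 88.1
top [139.9 317.4] [359.7 444.7] [55.  79.4] 89.5
top [436.2 312.7] [ 370.5 -313.8] [64.8 46.1] 2.6
top [368.7 290.6] [ 426.7 -141.8] [41.4 63.4] 87.9
top [547.9 261.3] [ 505.6 -606.3] [ 66.9 164. ] 17.5
top [441.9 259. ] [ 508.5 -334. ] [57.1 61.6] 61.8
top [ 90.7 258.1] [513.6 581.4] [112.9 111.1] 74.2
top [499.3 209.6] [ 638.3 -489.1] [ 53.3 104.3] 33.3
top [367.6 208.7] [ 644.  -143.5] [62.2 86.4] 11.4
top [243.2 236. ] [630.9 207.5] [341.7 237. ] 2.2
top [69.5 65.5] [1061.8  693.6] [85.4 70.8] 38.0
top [554.9  48.8] [1107.9 -679.6] [44.  58.2] 47.3
top [200.2  42. ] [1121.4  317.3] [182.8 201.1] 20.0
top [579.1   6. ] [1239.  -759.8] [43.4 63. ] 53.6
top [324.3   4.7] [1247.4  -32.4] [82.9 35.3] 89.5
top [289.    2.3] [1251.9   72.5] [119.7  28.1] 89.5
top [40.1 12.7] [1211.8  785. ] [
[... 281 characters left out ...]
6] 85.6
scene [232.1 322.9] [ 510.2 -333.3] [58.5 68. ] 61.6
scene [505.1 354.8] [1077.    38.5] [317.4  84.1] 89.6
scene [197.9 297.6] [ 384.2 -331.5] [63.6 73.5] 62.3
scene [320.3 298.6] [ 646.4 -142.3] [63.8 91.3] 11.7
scene [258.9 260.9] [ 428.1 -140.3] [43.7 68.3] 87.4
scene [192.7 200.5] [ 82.6 -69.9] [310.9 157.5] 45.1
scene [374.4 222.4] [632.1 206.1] [352.6 269.9] 2.5
scene [423.6 184.6] [649.3 426. ] [109.2  54.1] 20.7
scene [471.9 137.4] [653.3 758.7] [224.6  96.1] 0.2
scene [499.3 112.1] [679. 988.] [ 47.  120.3] 88.8
scene [299.9  68.9] [-179.4  821.2] [247.4  44.7] 89.2
scene [285.4  64. ] [-261.7  820.1] [250.3  45. ] 89.8
scene [10.   2.1] [-2067.    498.7] [129.6 142.3] 62.1
```

View pics/d1.png

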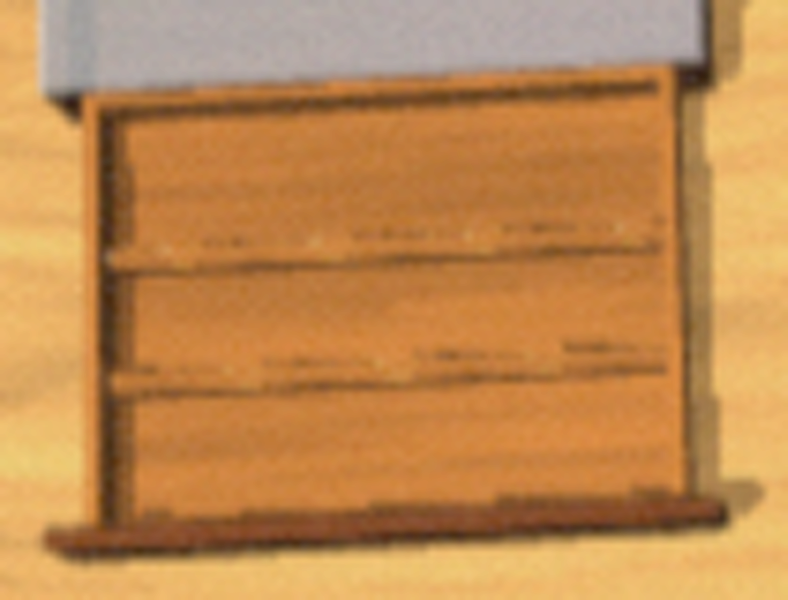

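View pics/d2.png

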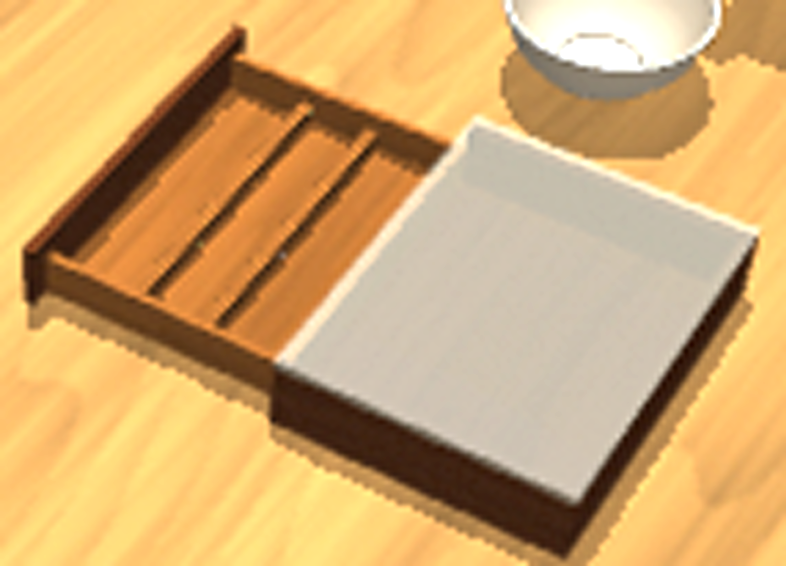

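```bash
python3 - <<'E'
from h import *
T=lambda x,y:((x+.5)/7.5-.5+185,(y+.5)/7.5-.5+205)
S=lambda x,y:((x+.5)/5.5-.5+315,(y+.5)/5.5-.5+172)
def show(l,n,pts,z):
    w=cast(n,pts,z)*1000
    print(l,w[:,:2].round(1).tolist(),'ang',np.degrees(np.arctan2(*(w[1]-w[0])[:2])).round(2) , np.linalg.norm(w[1]-w[0]).round(1))
show("panel ends T","top",[T(45,540),T(727,508)],.046)
show("panel ends S","scene",[S(27,248),S(238,28)],.046)
show("nearrail near edge T","top",[T(118,387),T(665,363)],.024)
show("farrail near edge T","top",[T(118,263),T(660,241)],.024)
show("left wall outer","top",[T(84,100),T(86,525)],.034)
show("right wall outer","top",[T(672,90),T(684,495)],.034)
show("keeper near T","top",[T(40,95),T(703,65)],.048)
show("keeper near S","scene",[S(278,362),S(470,120)],.048)
show("keeper far S","scene",[S(580,500),S(757,234)],.048)
C=lambda x,y:((x+.5)/4-.5+180,(y+.5)/4-.5+140)
show("keeper far T","top",[C(42,58),C(387,40)],.048)
E
```

```text
panel ends T [[461.5, 315.1], [472.0, 82.2]] ang 177.42 233.1
panel ends S [[473.5, 88.0], [464.0, 314.2]] ang -2.41 226.3
nearrail near edge T [[517.7, 298.0], [525.7, 106.4]] ang 177.6 191.8
farrail near edge T [[561.9, 299.8], [569.3, 108.8]] ang 177.79 191.2
left wall outer [[618.5, 311.6], [468.0, 304.5]] ang -92.71 150.6
right wall outer [[621.4, 104.3], [478.0, 98.1]] ang -92.47 143.6
keeper near T [[617.0, 323.2], [626.9, 92.2]] ang 177.53 231.2
keeper near S [[633.4, 94.4], [619.7, 320.2]] ang -3.46 226.2
keeper far S [[806.9, 102.7], [794.9, 329.3]] ang -3.02 226.9
keeper far T [[790.3, 330.4], [801.9, 99.6]] ang 177.12 231.1
```

>>> play_rows:
  rows:
    - [[30,34.5,-3],[0,0,6.2],85]
    - [[30,34.5,-3],[0,0,6.2],85]
    - [[30,34.5,-3],[0,0,6.2],85]
    - [[30,34.5,-3],[0,0,6.2],85]
    - [[30,34.5,-6],[0,0,6.2],85]
    - [[30,34.5,-6],[0,0,6.2],85]
    - [[30,34.5,-8],[0,0,6.2],85]
    - [[30,34.5,-8],[0,0,6.2],85]
    - [[30,34.5,-10],[0,0,6.2],85]
    - [[30,34.5,-10],[0,0,6.2],85]
    - [[32,34.5,-10],[0,0,6.3],85]
    - [[0,0,0],[0,0,0],85]
  force: 30

```text
clock: 1.6
position: [0.6163, -0.1728, 0.1597]
ee_rot: [0.999, 0.049, -0.001, -0.002]
ft_force: [-0.2, -0.9, 0.0]
grip_width: 1.0
```

```bash
cat > st.py <<'E'
from workcell import readout
import numpy as np
from scipy.spatial.transform import Rotation as R
o=readout.get_obs();m=R.from_quat(o["ee_rot"]).as_matrix()
print(round(o["clock"],2),(o["position"]*1000).round(1),"yaw",np.degrees(np.arctan2(m[1,0],m[0,0])).round(2),"z",m[:,2].round(4),"F",o["ft_force"].round(2),"grip",round(o["grip_width"]*85.4,1),"j7",o["joint_pos"].round(2), np.abs(o["joint_velocities"]).max().round(3))
E
python3 st.py
```

```text
1.6 [ 616.3 -172.8  159.7] yaw 5.66 z [-0.0013  0.0033 -1.    ] F [-0.22 -0.86  0.  ] grip 85.4 j7 [ 0.55  0.45 -0.47  1.49  0.21  1.25  0.16] 0.056
```

>>> play_rows:
  rows:
    - [[14,15,-20],[0,0,3],85]
    - [[14,15,-20],[0,0,3],85]
    - [[0,0,0],[0,0,0],85]
    - [[0,0,0],[0,0,0],85]

```text
clock: 2.1
position: [0.6426, -0.1492, 0.122]
ee_rot: [0.995, 0.097, 0.0, 0.0]
ft_force: [0.2, -0.3, 1.0]
grip_width: 1.0
```

```bash
python3 st.py; python3 - <<'E'
from workcell import camera
import cv2
s=camera("scene");cv2.imwrite("pics/s1.png",cv2.resize(s[130:370,180:500],None,fx=2.5,fy=2.5))
E
```

```text
2.1 [ 642.6 -149.2  122. ] yaw 11.08 z [ 2.e-04 -8.e-04 -1.e+00] F [ 0.18 -0.33  0.96] grip 85.4 j7 [ 0.51  0.53 -0.48  1.47  0.25  1.2   0.19] 0.01
```

View image.

View pics/s1.png

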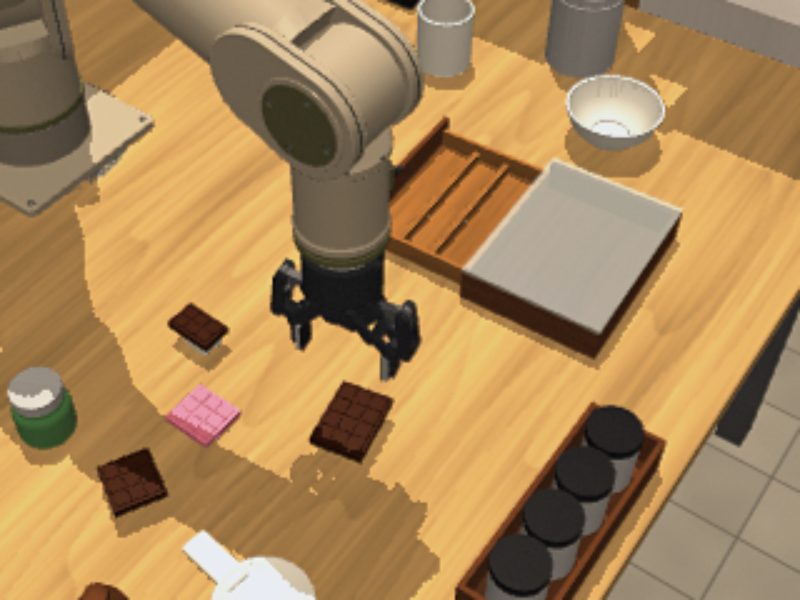

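>>> play_rows:
  rows:
    - [[2.5,6,0],[0,0,0.5],85]
    - [[0,0,-25],[0,0,0],85]
    - [[0,0,-25],[0,0,0],85]
    - [[0,0,-20],[0,0,0],85]
    - [[0,0,0],[0,0,0],85]
    - [[0,0,0],[0,0,0],85]

```text
clock: 2.9
position: [0.6461, -0.1418, 0.0524]
ee_rot: [0.995, 0.102, 0.001, 0.0]
ft_force: [0.8, 0.1, 0.3]
grip_width: 0.996
```

```bash
python3 st.py; python3 - <<'E'
from workcell import camera
import cv2
s=camera("scene");cv2.imwrite("pics/s2.png",cv2.resize(s[220:340,240:400],None,fx=5,fy=5))
E
```

```text
2.9 [ 646.1 -141.8   52.4] yaw 11.71 z [ 1.4e-03 -2.0e-04 -1.0e+00] F [0.78 0.09 0.3 ] grip 85.1 j7 [ 0.48  0.6  -0.46  1.52  0.29  1.09  0.16] 0.008
```

View pics/s2.png

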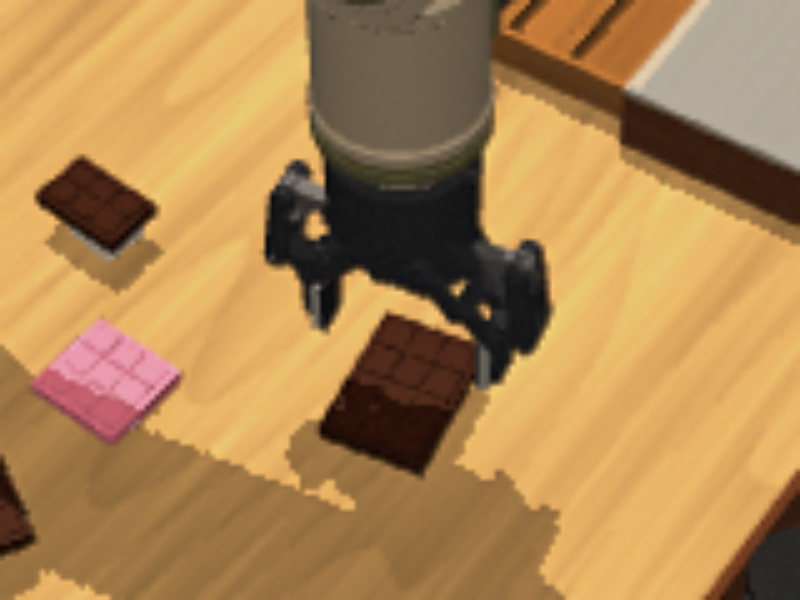

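```bash
python3 - <<'E'
from h import *
for z in (.05,.055,.06,.065,.07):
    w=cast("scene",[(303.2,284.6),(336.8,296.8)],z)*1000
    d=w-np.array([646.1,-141.8,0]);a=np.radians(11.7)
    print(z,d[:,:2]@np.array([[np.cos(a),-np.sin(a)],[np.sin(a),np.cos(a)]]))
E
```

```text
0.05 [[-52.03941832   5.81639784]
 [ 44.64618748   5.98428151]]
0.055 [[-50.16493789   2.48950246]
 [ 46.02360874   2.65652303]]
0.06 [[-48.29045747  -0.83739293]
 [ 47.40103     -0.67123544]]
0.065 [[-46.41597704  -4.16428831]
 [ 48.77845126  -3.99899391]]
0.07 [[-44.54149662  -7.4911837 ]
 [ 50.15587251  -7.32675239]]
```

>>> play_rows:
  rows:
    - [[-1,-1,-20],[0,0,0],85]
    - [[0,0,-21],[0,0,0],85]
    - [[0,0,0],[0,0,0],85]
    - [[0,0,0],[0,0,0],70]
    - [[0,0,0],[0,0,0],65]
    - [[0,0,0],[0,0,0],60]
    - [[0,0,0],[0,0,0],55]
    - [[0,0,0],[0,0,0],50]
    - [[0,0,0],[0,0,0],50]
  force: 30

```text
clock: 4.08
position: [0.645, -0.1429, 0.0112]
ee_rot: [0.995, 0.102, 0.001, 0.0]
ft_force: [-1.5, -0.0, 5.5]
grip_width: 0.693
```

```bash
python3 st.py; python3 - <<'E'
from workcell import camera
import cv2
s=camera("scene");cv2.imwrite("pics/s3.png",cv2.resize(s[220:340,240:400],None,fx=5,fy=5))
E
```

```text
4.08 [ 645.  -142.9   11.2] yaw 11.72 z [ 1.4e-03 -3.0e-04 -1.0e+00] F [-1.5  -0.05  5.5 ] grip 59.1 j7 [ 0.48  0.65 -0.45  1.55  0.31  1.02  0.15] 0.002
```

View pics/s3.png

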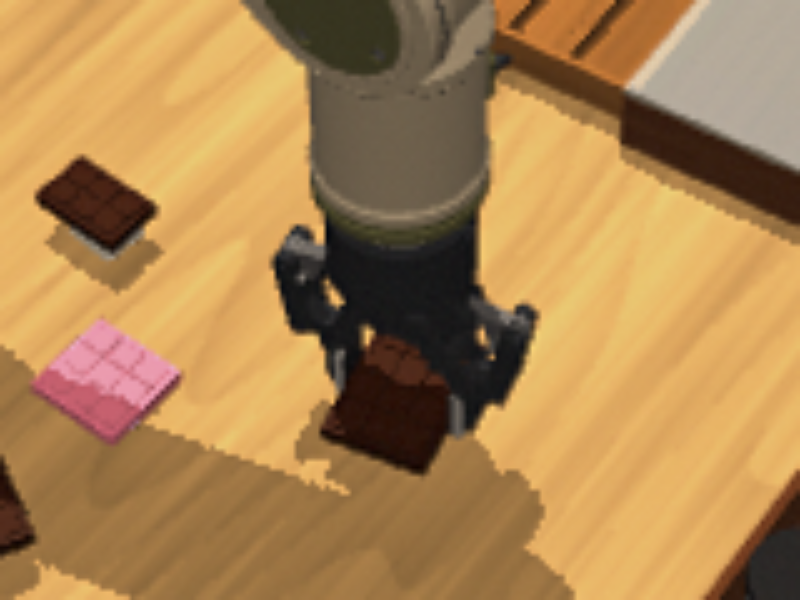

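>>> play_rows:
  rows:
    - [[0,0,5],[0,0,0],50]
    - [[0,0,10],[0,0,0],50]
    - [[0,0,20],[0,0,0],50]
    - [[0,0,25],[0,0,0],50]
    - [[0,0,20],[0,0,0],50]
    - [[0,0,10],[0,0,0],50]
    - [[0,0,0],[0,0,0],50]

```text
clock: 5.0
position: [0.6448, -0.1429, 0.1011]
ee_rot: [0.995, 0.102, 0.001, 0.0]
ft_force: [0.1, 0.6, -1.3]
grip_width: 0.698
```

```bash
python3 st.py; python3 - <<'E'
from workcell import camera
import cv2
s=camera("scene");cv2.imwrite("pics/s4.png",cv2.resize(s[200:340,220:400],None,fx=4.4,fy=4.2))
s=camera("top");cv2.imwrite("pics/t4.png",cv2.convertScaleAbs(cv2.resize(s[150:300,300:500],None,fx=4,fy=4),alpha=1.8))
E
```

```text
5.0 [ 644.8 -142.9  101.1] yaw 11.71 z [ 1.1e-03 -3.0e-04 -1.0e+00] F [ 0.08  0.61 -1.32] grip 59.6 j7 [ 0.5   0.55 -0.48  1.49  0.26  1.17  0.18] 0.023
```

View pics/s4.png

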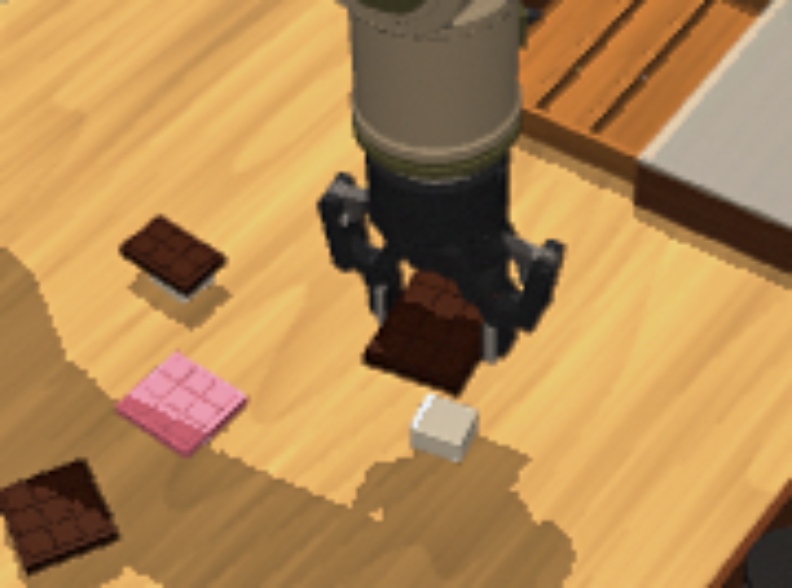

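View pics/t4.png

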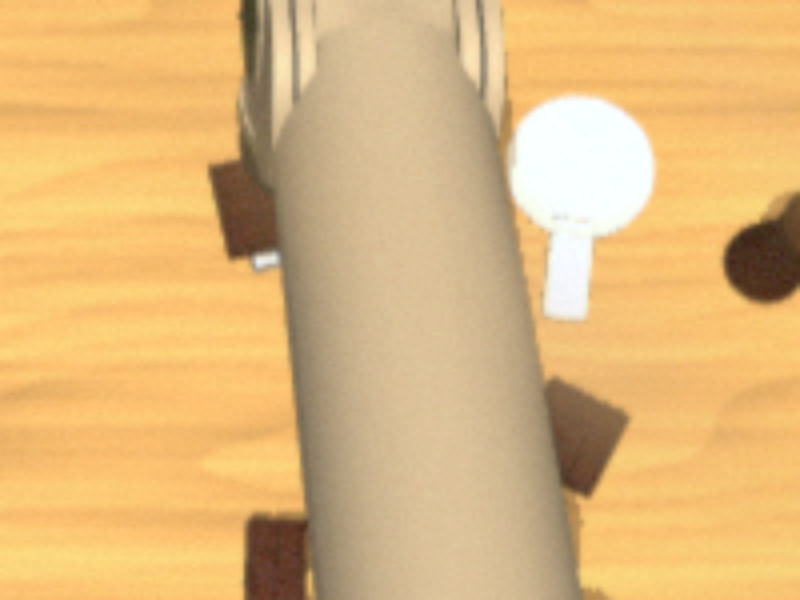

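```bash
python3 - <<'E'
from h import *
a=np.radians(11.7);A=np.array([[np.cos(a),-np.sin(a)],[np.sin(a),np.cos(a)]])
def f(n,p,z):
    w=cast(n,p,z)*1000; print(n,((w-np.array([644.8,-142.9,0]))[:,:2]@A).round(1))
f("top",[(352.3,191),(357.3,214.3)],.120)
f("scene",[(220+365/4.4-.4,200+358/4.2-.4),(220+461/4.4-.4,200+393/4.2-.4)],.112)
f("scene",[(220+368/4.4-.4,200+350/4.2-.4),(220+464/4.4-.4,200+384/4.2-.4)],.122)
E
```

```text
top [[ 29.   41.2]
 [-31.3  42. ]]
scene [[-28.4 -35.9]
 [ 31.3 -36.9]]
scene [[-25.7 -36.6]
 [ 33.3 -37.1]]
```

>>> play_rows:
  rows:
    - [[-3,14,2],[0,0,-0.5],50]
    - [[-7,28,4],[0,0,-1],50]
    - [[-10,40,4],[0,0,-1],50]
    - [[-12,46,0],[0,0,-1],50]
    - [[-12,48,0],[0,0,-1],50]
    - [[-12,48,0],[0,0,-1],50]
    - [[-12,48,0],[0,0,-1],50]
    - [[-12,48,0],[0,0,-1],50]
    - [[-10,40,0],[0,0,-1],50]
    - [[-6,26,0],[0,0,-0.7],50]
    - [[-2.5,12,0],[0,0,0],50]
    - [[0,0,0],[0,0,0],50]

```text
clock: 6.6
position: [0.5454, 0.2557, 0.1101]
ee_rot: [1.0, 0.023, -0.0, 0.0]
ft_force: [-0.5, 0.0, -0.3]
grip_width: 0.689
```

>>> play_rows:
  rows:
    - [[0,0,-15],[0,0,0],50]
    - [[0,0,-20],[0,0,0],50]
    - [[0,0,-10],[0,0,0],50]
    - [[0,0,0],[0,0,0],50]
    - [[0,0,0],[0,0,0],50]

```text
clock: 7.22
position: [0.5462, 0.2554, 0.0656]
ee_rot: [1.0, 0.022, 0.0, -0.0]
ft_force: [-0.5, -0.2, 0.1]
grip_width: 0.692
```

```bash
python3 st.py; python3 - <<'E'
from workcell import camera
import cv2
s=camera("scene");cv2.imwrite("pics/s5.png",cv2.resize(s[140:280,300:480],None,fx=4.4,fy=4.2))
s=camera("top");cv2.imwrite("pics/t5.png",cv2.convertScaleAbs(cv2.resize(s[180:290,170:310],None,fx=5,fy=5),alpha=1.8))
E
```

```text
7.22 [546.2 255.4  65.6] yaw 2.52 z [ 5.e-04  4.e-04 -1.e+00] F [-0.51 -0.24  0.08] grip 59.1 j7 [-0.05  0.5  -0.59  1.67  0.31  1.06 -0.69] 0.008
```

View pics/s5.png

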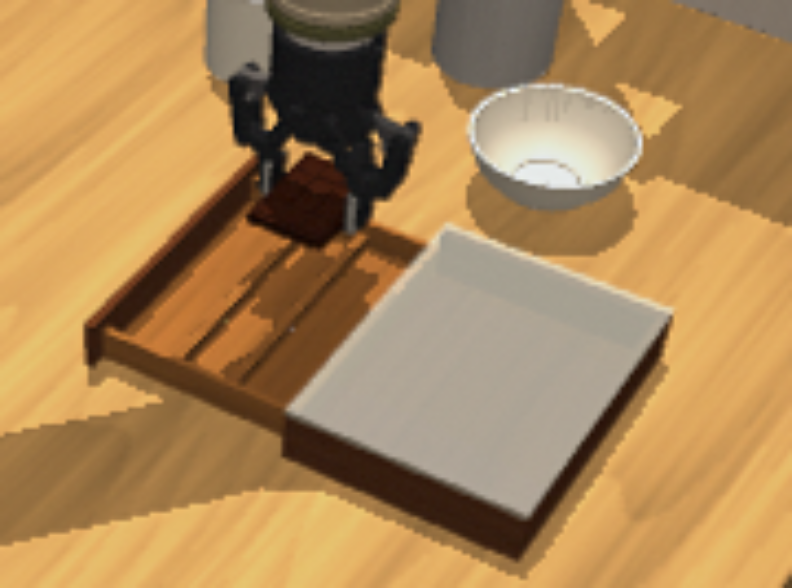

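View pics/t5.png

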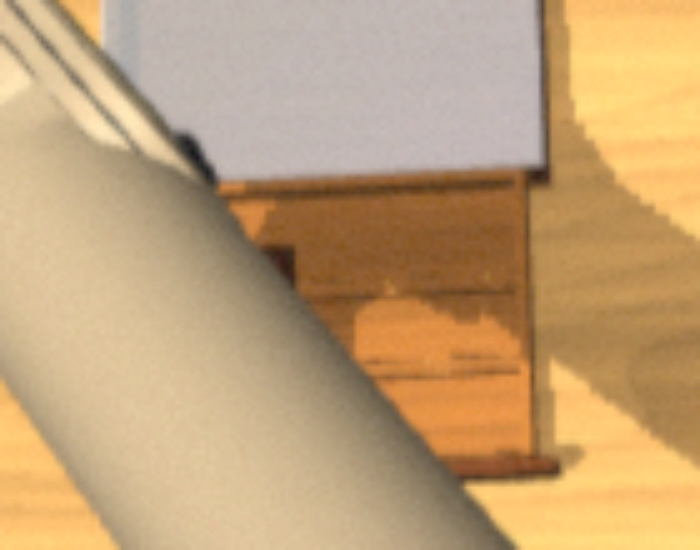

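```bash
python3 - <<'E'
from h import *
a=np.radians(2.5);A=np.array([[np.cos(a),-np.sin(a)],[np.sin(a),np.cos(a)]])
def f(n,p,z):
    w=cast(n,p,z)*1000; print(n,((w-np.array([548.5,204.3,0]))[:,:2]@A).round(1))
f("top",[(228.4,235.),(228,229.6)],.083)
f("scene",[(300+247/4.4-.4,140+215/4.2-.4),(300+320/4.4-.4,140+246/4.2-.4)],.0766)
f("scene",[(300+247/4.4-.4,140+208/4.2-.4),(300+323/4.4-.4,140+238/4.2-.4)],.0866)
E
```

```text
top [[14.2  9. ]
 [28.1  9.9]]
scene [[-32.1  18.2]
 [ 27.9  16.5]]
scene [[-30.6  14.8]
 [ 30.3  15.1]]
```

>>> play_rows:
  rows:
    - [[0,-1.5,-10],[0,0,0],50]
    - [[0,0,-18],[0,0,0],50]
    - [[0,0,-12],[0,0,0],50]
    - [[0,0,-6],[0,0,0],50]
    - [[0,0,-3],[0,0,0],50]
    - [[0,0,0],[0,0,0],50]
    - [[0,0,0],[0,0,0],50]

```text
clock: 8.2
position: [0.5462, 0.2539, 0.0168]
ee_rot: [1.0, 0.022, 0.0, -0.0]
ft_force: [0.9, -0.5, 0.1]
grip_width: 0.692
```

```bash
python3 st.py; python3 - <<'E'
from workcell import camera
import cv2
s=camera("scene");cv2.imwrite("pics/s6.png",cv2.resize(s[140:250,310:430],None,fx=6,fy=5.4))
E
```

```text
8.2 [546.2 253.9  16.8] yaw 2.52 z [ 7.e-04  3.e-04 -1.e+00] F [ 0.87 -0.53  0.08] grip 59.1 j7 [-0.06  0.56 -0.56  1.71  0.35  0.98 -0.71] 0.002
```

View pics/s6.png

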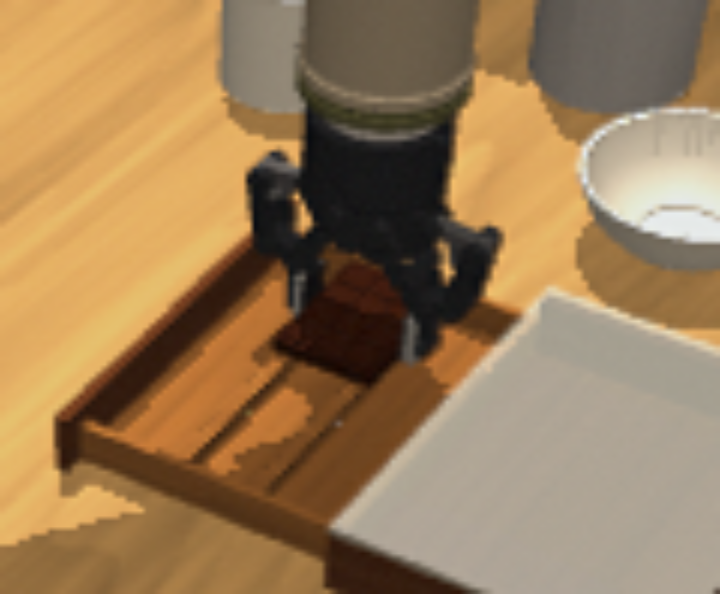

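>>> play_rows:
  rows:
    - [[0,0,-1.5],[0,0,0],50]
    - [[0,0,-1],[0,0,0],50]
    - [[0,0,0],[0,0,0],50]
    - [[0,0,0],[0,0,0],50]

```text
clock: 8.75
position: [0.546, 0.2537, 0.0138]
ee_rot: [1.0, 0.022, 0.0, -0.0]
ft_force: [0.1, 1.1, -0.1]
grip_width: 0.695
```

```bash
python3 st.py
```

```text
8.75 [546.  253.7  13.8] yaw 2.51 z [ 1.e-04  0.e+00 -1.e+00] F [ 0.11  1.13 -0.08] grip 59.4 j7 [-0.07  0.56 -0.56  1.71  0.35  0.98 -0.71] 0.002
```

>>> play_rows:
  rows:
    - [[0,0,-1],[0,0,0],50]
    - [[0,0,0],[0,0,0],50]
    - [[0,0,0],[0,0,0],50]

```text
clock: 9.12
position: [0.5462, 0.2538, 0.0131]
ee_rot: [1.0, 0.022, 0.0, -0.0]
ft_force: [0.2, -1.7, 3.3]
grip_width: 0.694
```

```bash
python3 st.py
```

```text
9.12 [546.2 253.8  13.1] yaw 2.52 z [ 6.e-04  2.e-04 -1.e+00] F [ 0.24 -1.74  3.3 ] grip 59.2 j7 [-0.07  0.56 -0.56  1.71  0.35  0.97 -0.72] 0.002
```

>>> play_rows:
  rows:
    - [[0,0,0],[0,0,0],61]
    - [[0,0,0],[0,0,0],64]
    - [[0,0,0],[0,0,0],70]
    - [[0,0,0],[0,0,0],76]
    - [[0,0,5],[0,0,0],78]
    - [[0,0,15],[0,0,0],78]
    - [[0,0,30],[0,0,0],80]
    - [[0,0,30],[0,0,0],85]
    - [[0,-30,15],[0,0,0],85]
    - [[-10,-50,0],[0,0,-3],85]
    - [[-10,-50,0],[0,0,-4],85]
    - [[-10,-50,0],[0,0,-4],85]

```text
clock: 10.62
position: [0.5159, 0.0723, 0.1091]
ee_rot: [0.997, -0.075, 0.001, -0.0]
ft_force: [0.7, -0.1, 0.8]
grip_width: 0.996
```

```bash
python3 st.py; python3 - <<'E'
from workcell import camera
import cv2
s=camera("scene");cv2.imwrite("pics/s7f.png",s);cv2.imwrite("pics/s7.png",cv2.resize(s[170:280,310:460],None,fx=5.3,fy=5.3))
s=camera("top");cv2.imwrite("pics/t7f.png",s);cv2.imwrite("pics/t7.png",cv2.convertScaleAbs(cv2.resize(s[180:290,170:310],None,fx=5,fy=5),alpha=1.8))
E
```

```text
10.62 [515.9  72.3 109.1] yaw -8.61 z [ 0.0017  0.     -1.    ] F [ 0.66 -0.08  0.76] grip 85.1 j7 [ 0.26  0.26 -0.55  1.86  0.15  1.07 -0.5 ] 0.601
```

View pics/s7.png

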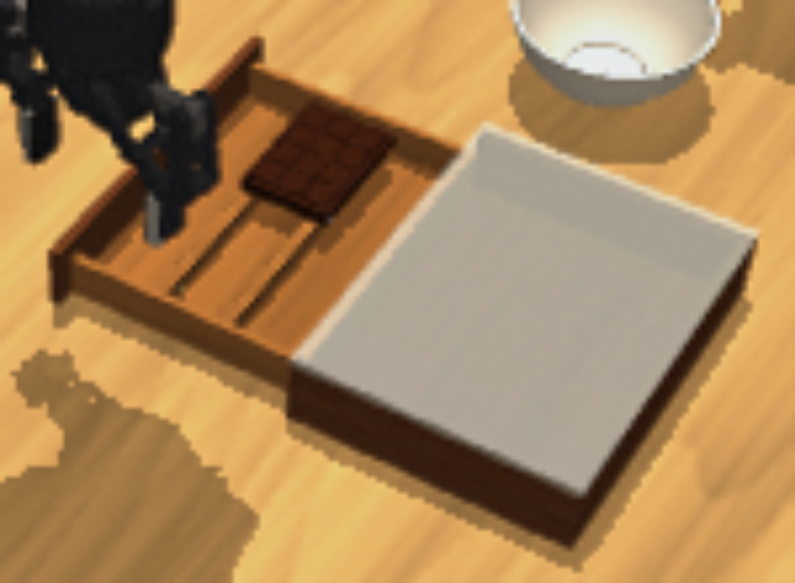

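View pics/t7.png

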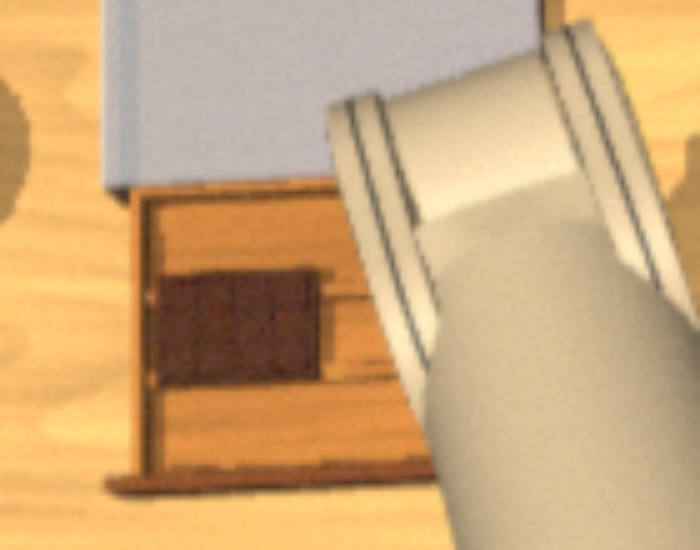

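```bash
cat > tr.py <<'E'
import sys
from h import *
a=np.radians(2.5);A=np.array([[np.cos(a),-np.sin(a)],[np.sin(a),np.cos(a)]])
k=sys.argv[1]
for n,thr in(("top",75),("scene",95)):
    img=cv2.imread(f"pics/{n[0]}{k}f.png")
    for c in blobs(img,thr):
        w=cast(n,c,0.029); p=(w*1000-np.array([548.5,204.3,0]))[:,:2]@A
        if abs(p.mean(0)[0])>60 or abs(p.mean(0)[1])>110: continue
        r=cv2.minAreaRect(p.astype(np.float32))
        print(n,"tray frame c",np.round(r[0],1),np.round(r[1],1),round(r[2],1),"ext",p.min(0).round(1),p.max(0).round(1))
E
python3 tr.py 7
```

```text
top tray frame c [-2.7 47.9] [104.2 150.6] 89.9 ext [-77.9  -4.3] [ 72.7 100. ]
```

```bash
python3 - <<'E'
from h import *
t=cv2.imread("pics/t7f.png");s=cv2.imread("pics/s7f.png")
print(t[245,202:240:2].tolist()); print(s[202,350:392:2].tolist())
E
sed -i 's/("top",75),("scene",95)/("top",50),("scene",75)/' tr.py; python3 tr.py 7;sed -i 's/("top",50),("scene",75)/("top",60),("scene",88)/' tr.py; python3 tr.py 7
```

```text
[[21, 32, 52], [19, 31, 54], [26, 32, 53], [24, 29, 52], [17, 27, 51], [23, 34, 55], [16, 29, 51], [20, 28, 49], [24, 33, 53], [23, 31, 52], [20, 26, 50], [23, 28, 48], [17, 32, 54], [24, 31, 54], [20, 31, 52], [21, 31, 51], [25, 47, 73], [31, 56, 87], [41, 79, 122]]
[[23, 23, 24], [54, 122, 198], [52, 113, 182], [30, 61, 109], [12, 27, 63], [16, 29, 67], [15, 29, 65], [13, 26, 56], [11, 24, 56], [17, 31, 67], [15, 25, 59], [16, 32, 68], [15, 31, 68], [13, 24, 55], [11, 22, 56], [25, 51, 84], [33, 74, 119], [55, 116, 187], [54, 118, 191], [32, 71, 116], [34, 74, 120]]
scene tray frame c [ 1. 44.] [117.5  66.1] 89.0 ext [-31.4 -15.3] [ 34.8 102.9]
top tray frame c [ 0.  52.6] [59.9 93.8] 0.6 ext [-30.3   5.8] [29.9 99.4]
scene tray frame c [13.3  6.4] [108.5 195.3] 0.7 ext [-41.9 -91.1] [ 66.6 104.4]
scene tray frame c [-12.6  15. ] [310.8 590.4] 78.8 ext [-287.2 -136.8] [259.1 209.1]
```

```bash
python3 - <<'E'
from h import *
a=np.radians(2.5);A=np.array([[np.cos(a),-np.sin(a)],[np.sin(a),np.cos(a)]])
def f(n,p,z):
    w=cast(n,p,z)*1000;q=((w-np.array([548.5,204.3,0]))[:,:2]@A); print(n,q.round(1).tolist(),q.mean(0).round(1))
f("scene",[(310+x/5.3-.4,170+y/5.3-.4) for x,y in[(244,181),(327,214),(397,144),(313,103)]],.034)
f("top",[(170+x/5-.4,180+y/5-.4) for x,y in[(160,278),(318,270),(318,378),(160,385)]],.030)
f("top",[(170+x/5-.4,180+y/5-.4) for x,y in[(147,200),(145,480)]],.034)
E
```

```text
scene [[-24.2, 7.8], [31.2, 9.9], [36.2, 86.3], [-25.0, 91.4]] [ 4.5 48.9]
top [[28.1, 89.9], [28.5, 6.5], [-29.1, 7.4], [-29.0, 90.1]] [-0.4 48.5]
top [[69.6, 95.6], [-79.0, 97.0]] [-4.7 96.3]
```

>>> play_rows:
  rows:
    - [[-1,-45,5],[0,0,-2.2],85]
    - [[-1,-48,0],[0,0,-2.2],85]
    - [[-1,-48,0],[0,0,-2.2],85]
    - [[-1,-48,0],[0,0,-2.2],85]
    - [[-1,-48,0],[0,0,-2.2],85]
    - [[-1,-48,0],[0,0,-2.2],85]
    - [[-1,-48,0],[0,0,-2.2],85]
    - [[0,-40,0],[0,0,-2.2],85]
    - [[0,-24,0],[0,0,-2],85]
    - [[0,-10,-5],[0,0,0],85]
    - [[0,0,-10],[0,0,0],85]
    - [[0,0,0],[0,0,0],85]

```text
clock: 12.22
position: [0.5089, -0.3311, 0.0966]
ee_rot: [0.97, -0.241, -0.001, -0.001]
ft_force: [-0.2, -0.7, 0.2]
grip_width: 0.997
```

```bash
python3 st.py; python3 - <<'E'
from workcell import camera
import cv2
s=camera("top");cv2.imwrite("pics/t8f.png",s);cv2.imwrite("pics/t8.png",cv2.convertScaleAbs(cv2.resize(s[180:290,170:310],None,fx=5,fy=5),alpha=1.8))
E
```

```text
12.22 [ 508.9 -331.1   96.6] yaw -27.94 z [-0.0016  0.0019 -1.    ] F [-0.24 -0.66  0.18] grip 85.2 j7 [ 0.7   0.41 -0.25  1.65  0.11  1.09 -0.07] 0.016
```

View pics/t8.png

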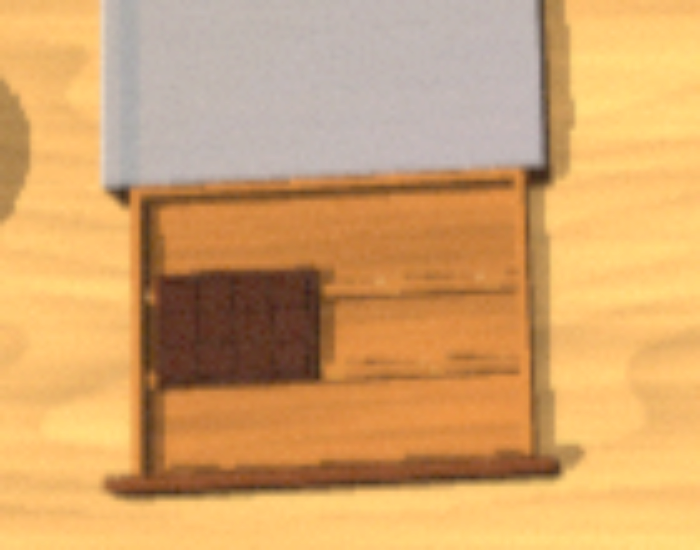

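```bash
python3 - <<'E'
from h import *
a=np.radians(2.5);A=np.array([[np.cos(a),-np.sin(a)],[np.sin(a),np.cos(a)]])
def f(n,p,z):
    w=cast(n,p,z)*1000;q=((w-np.array([548.5,204.3,0]))[:,:2]@A); print(n,q.round(1).tolist(),q.mean(0).round(1))
f("top",[(170+x/5-.4,180+y/5-.4) for x,y in[(517,280),(519,372),(524,190)]],.034)
f("top",[(170+x/5-.4,180+y/5-.4) for x,y in[(147,280),(147,375)]],.034)
f("top",[(170+x/5-.4,180+y/5-.4) for x,y in[(133,280),(133,375)]],.034)
f("top",[(170+x/5-.4,180+y/5-.4) for x,y in[(528,280),(531,375)]],.034)
E
```

```text
top [[17.4, -98.5], [-31.4, -98.1], [65.7, -103.6]] [  17.2 -100.1]
top [[26.5, 95.7], [-24.1, 95.8]] [ 1.2 95.8]
top [[26.8, 103.1], [-23.7, 103.1]] [  1.5 103.1]
top [[17.2, -104.3], [-33.3, -104.3]] [  -8.1 -104.3]
```

>>> play_rows:
  rows:
    - [[0.5,-2.5,-10],[0,0,-0.4],85]
    - [[0,0,-25],[0,0,0],85]
    - [[0,0,-15],[0,0,0],85]
    - [[0,0,0],[0,0,0],85]
    - [[0,0,0],[0,0,0],85]

```text
clock: 12.9
position: [0.5099, -0.336, 0.0485]
ee_rot: [0.969, -0.246, 0.001, 0.0]
ft_force: [1.2, -0.4, 0.9]
grip_width: 0.997
```

```bash
python3 st.py; python3 - <<'E'
from workcell import camera
import cv2
s=camera("scene");cv2.imwrite("pics/s9.png",cv2.resize(s[250:370,160:320],None,fx=5,fy=5))
E
```

```text
12.9 [ 509.9 -336.    48.5] yaw -28.48 z [ 9.e-04 -5.e-04 -1.e+00] F [ 1.16 -0.4   0.92] grip 85.2 j7 [ 0.7   0.47 -0.24  1.68  0.13  1.   -0.08] 0.007
```

View pics/s9.png

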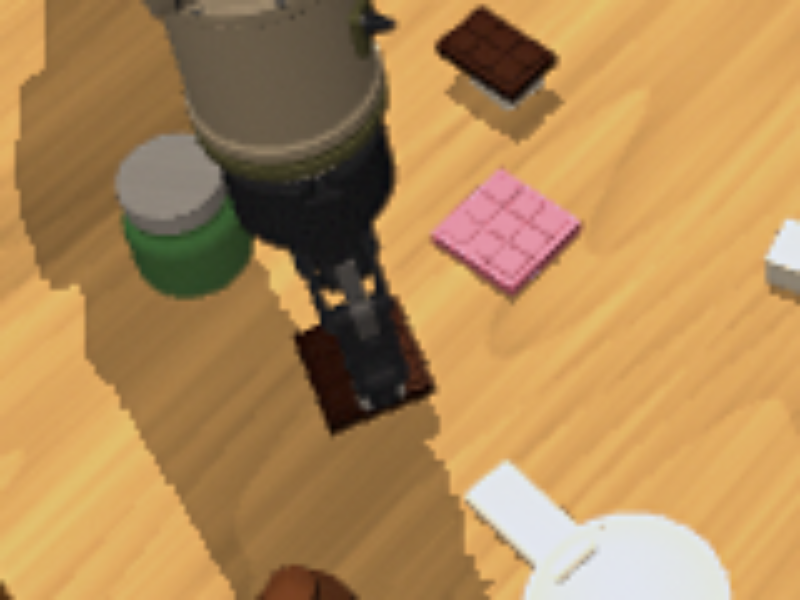

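>>> play_rows:
  rows:
    - [[-0.5,2,-17],[0,0,0.2],85]
    - [[0,0,-20],[0,0,0],85]
    - [[0,0,0],[0,0,0],85]
    - [[0,0,0],[0,0,0],70]
    - [[0,0,0],[0,0,0],65]
    - [[0,0,0],[0,0,0],60]
    - [[0,0,0],[0,0,0],55]
    - [[0,0,0],[0,0,0],50]
    - [[0,0,0],[0,0,0],50]

```text
clock: 14.08
position: [0.5094, -0.3341, 0.0116]
ee_rot: [0.97, -0.244, 0.001, 0.0]
ft_force: [-1.1, 0.1, 5.7]
grip_width: 0.696
```

```bash
python3 st.py
```

```text
14.07 [ 509.4 -334.1   11.6] yaw -28.29 z [ 1.1e-03 -7.0e-04 -1.0e+00] F [-1.07  0.05  5.73] grip 59.4 j7 [ 0.69  0.52 -0.23  1.7   0.14  0.93 -0.09] 0.002
```

>>> play_rows:
  rows:
    - [[0,0,5],[0,0,0],50]
    - [[0,0,10],[0,0,0],50]
    - [[0,0,20],[0,0,0],50]
    - [[0,0,25],[0,0,0],50]
    - [[1,14,25],[0,0,1],50]
    - [[2,30,12],[0,0,2.3],50]
    - [[3.2,40,0],[0,0,2.5],50]
    - [[4,48,0],[0,0,2.5],50]
    - [[4,48,0],[0,0,2.5],50]
    - [[4,48,0],[0,0,2.5],50]
    - [[4,48,0],[0,0,2.5],50]
    - [[4,48,0],[0,0,2.5],50]

```text
clock: 15.58
position: [0.5355, -0.0084, 0.1094]
ee_rot: [0.996, -0.086, 0.001, 0.0]
ft_force: [1.3, -0.2, -0.3]
grip_width: 0.695
```

>>> play_rows:
  rows:
    - [[4,48,0],[0,0,2.5],50]
    - [[4,48,0],[0,0,2.5],50]
    - [[3,42,0],[0,0,2.5],50]
    - [[2,28,0],[0,0,2.5],50]
    - [[1,15,0],[0,0,2],50]
    - [[0,7,0],[0,0,0.5],50]
    - [[0,0,-15],[0,0,0],50]
    - [[0,0,-25],[0,0,0],50]
    - [[0,0,-10],[0,0,0],50]
    - [[0,0,0],[0,0,0],50]
    - [[0,0,0],[0,0,0],50]

```text
clock: 16.95
position: [0.5497, 0.1781, 0.0585]
ee_rot: [1.0, 0.022, 0.0, -0.0]
ft_force: [0.4, 0.4, -0.2]
grip_width: 0.693
```

```bash
python3 st.py; python3 - <<'E'
from workcell import camera
import cv2
s=camera("scene");cv2.imwrite("pics/s10.png",cv2.resize(s[140:280,300:480],None,fx=4.4,fy=4.2))
E
```

```text
16.95 [549.7 178.1  58.5] yaw 2.49 z [ 1.e-03  2.e-04 -1.e+00] F [ 0.4   0.39 -0.24] grip 59.2 j7 [ 0.07  0.45 -0.57  1.75  0.28  1.02 -0.55] 0.005
```

View pics/s10.png

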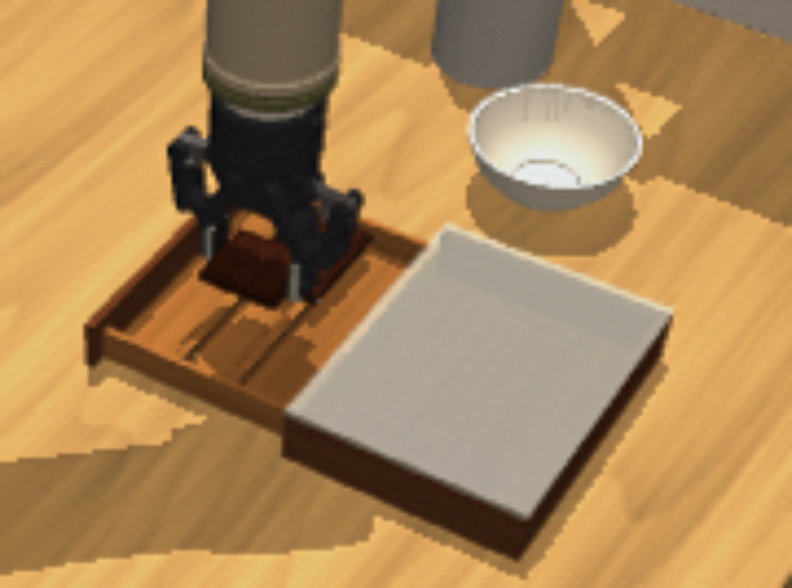

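>>> play_rows:
  rows:
    - [[0,0.3,-12],[0,0,0],50]
    - [[0,0,-14],[0,0,0],50]
    - [[0,0,-10],[0,0,0],50]
    - [[0,0,-5],[0,0,0],50]
    - [[0,0,-1.5],[0,0,0],50]
    - [[0,0,0],[0,0,0],50]
    - [[0,0,0],[0,0,0],50]

```text
clock: 17.88
position: [0.5494, 0.1786, 0.0157]
ee_rot: [1.0, 0.022, 0.0, -0.0]
ft_force: [0.5, 0.1, -0.5]
grip_width: 0.697
```

```bash
python3 st.py; python3 - <<'E'
from workcell import camera
import cv2
s=camera("scene");cv2.imwrite("pics/s11.png",cv2.resize(s[160:260,310:430],None,fx=6,fy=6))
E
```

```text
17.88 [549.4 178.6  15.7] yaw 2.51 z [ 7.e-04  2.e-04 -1.e+00] F [ 0.55  0.14 -0.53] grip 59.6 j7 [ 0.05  0.51 -0.55  1.77  0.32  0.95 -0.58] 0.003
```

View pics/s11.png

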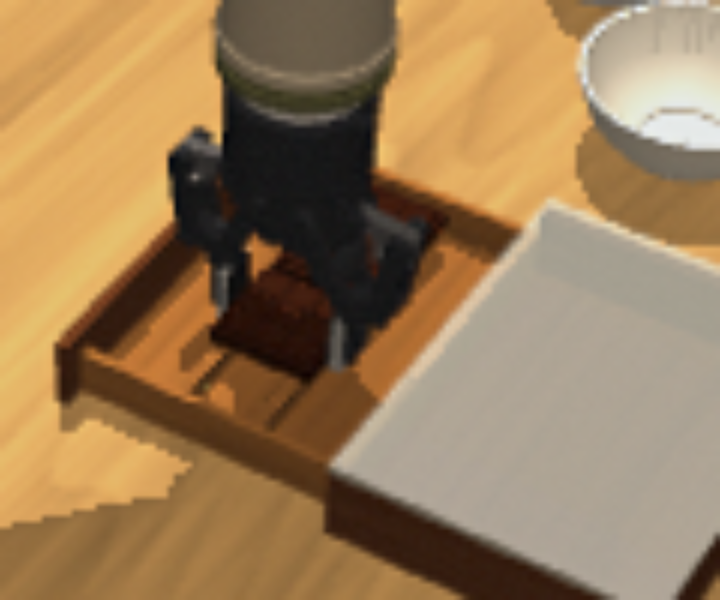

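>>> play_rows:
  rows:
    - [[0,0,-1.5],[0,0,0],50]
    - [[0,0,-1],[0,0,0],50]
    - [[0,0,0],[0,0,0],50]
    - [[0,0,0],[0,0,0],50]

```text
clock: 18.42
position: [0.5498, 0.1785, 0.0136]
ee_rot: [1.0, 0.022, 0.001, -0.0]
ft_force: [-1.0, -0.8, 6.9]
grip_width: 0.695
```

```bash
python3 st.py
```

```text
18.43 [549.8 178.5  13.6] yaw 2.51 z [ 1.5e-03  1.0e-04 -1.0e+00] F [-0.97 -0.83  6.85] grip 59.4 j7 [ 0.05  0.51 -0.55  1.78  0.32  0.94 -0.58] 0.002
```

>>> play_rows:
  rows:
    - [[0,0,0.5],[0,0,0],61]
    - [[0,0,0],[0,0,0],64]
    - [[0,0,0],[0,0,0],70]
    - [[0,0,0],[0,0,0],76]
    - [[0,0,5],[0,0,0],78]
    - [[0,0,15],[0,0,0],78]
    - [[0,0,30],[0,0,0],80]
    - [[0,0,30],[0,0,0],85]
    - [[-6,-20,10],[0,0,0],85]
    - [[-16,-40,0],[0,0,-0.8],85]
    - [[-17,-45,0],[0,0,-1],85]
    - [[-17,-45,0],[0,0,-1],85]

```text
clock: 19.92
position: [0.4929, 0.0273, 0.1045]
ee_rot: [1.0, -0.003, 0.001, 0.0]
ft_force: [0.0, -1.1, 0.7]
grip_width: 0.997
```

>>> play_rows:
  rows:
    - [[-17,-45,0],[0,0,-1],85]
    - [[-17,-45,0],[0,0,-1],85]
    - [[-16,-40,0],[0,0,0],85]
    - [[-12,-28,-10],[0,0,0],85]
    - [[-4,-11,-15],[0,0,0],85]
    - [[0,0,-18],[0,0,0],85]
    - [[0,0,0],[0,0,0],85]
    - [[0,0,0],[0,0,0],85]

```text
clock: 20.92
position: [0.4278, -0.1398, 0.0609]
ee_rot: [1.0, -0.019, 0.0, -0.0]
ft_force: [0.0, 0.5, 1.6]
grip_width: 0.997
```

```bash
python3 st.py; python3 - <<'E'
from workcell import camera
import cv2
s=camera("scene");cv2.imwrite("pics/s12f.png",s);cv2.imwrite("pics/s12.png",cv2.resize(s[170:350,180:420],None,fx=3.3,fy=3.3))
s=camera("top");cv2.imwrite("pics/t12f.png",s);cv2.imwrite("pics/t12.png",cv2.convertScaleAbs(cv2.resize(s[180:290,170:310],None,fx=5,fy=5),alpha=1.8))
E
```

```text
20.93 [ 427.8 -139.8   60.9] yaw -2.21 z [ 7.e-04  2.e-04 -1.e+00] F [0.02 0.5  1.57] grip 85.1 j7 [ 0.6   0.16 -0.41  2.07  0.08  0.92  0.11] 0.008
```

View pics/s12.png

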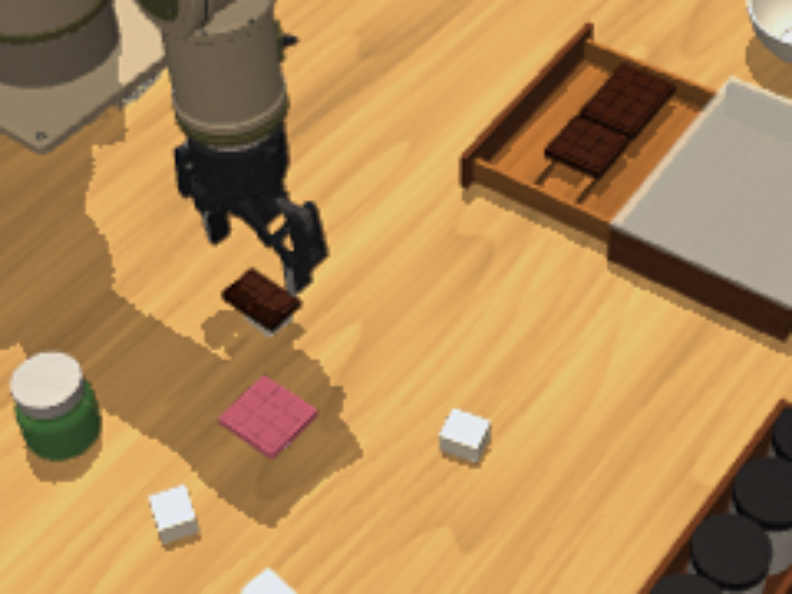

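View pics/t12.png

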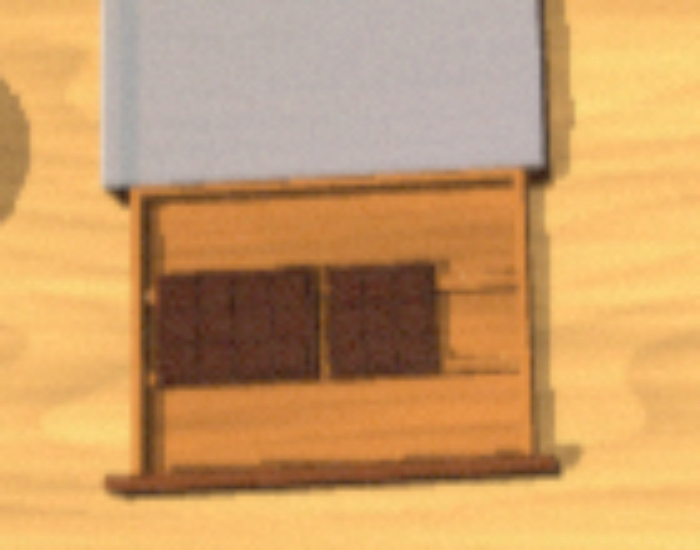

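```bash
python3 - <<'E'
from h import *
a=np.radians(2.5);A=np.array([[np.cos(a),-np.sin(a)],[np.sin(a),np.cos(a)]])
def f(n,p,z):
    w=cast(n,p,z)*1000;q=((w-np.array([548.5,204.3,0]))[:,:2]@A); print(n,q.round(1).tolist(),q.mean(0).round(1))
g=lambda L:[(170+x/5-.4,180+y/5-.4) for x,y in L]
f("top",g([(329,268),(435,262),(441,372),(331,379)]),.032)
f("top",g([(160,278),(318,270),(320,378),(160,385)]),.032)
f("top",g([(517,280),(519,372)]),.034)
E
```

```text
top [[28.9, 0.4], [29.5, -55.5], [-29.2, -57.2], [-30.3, 0.2]] [ -0.3 -28. ]
top [[27.7, 89.4], [28.1, 6.2], [-29.5, 6.0], [-29.3, 89.6]] [-0.8 47.8]
top [[17.4, -98.5], [-31.4, -98.1]] [ -7.  -98.3]
```

>>> play_rows:
  rows:
    - [[0,-1.7,-12],[0,0,-0.1],85]
    - [[0,0,-22],[0,0,0],85]
    - [[0,0,-15],[0,0,0],85]
    - [[0,0,0],[0,0,0],85]
    - [[0,0,0],[0,0,0],70]
    - [[0,0,0],[0,0,0],65]
    - [[0,0,0],[0,0,0],60]
    - [[0,0,0],[0,0,0],55]
    - [[0,0,0],[0,0,0],50]
    - [[0,0,0],[0,0,0],50]

```text
clock: 22.28
position: [0.4276, -0.1423, 0.012]
ee_rot: [1.0, -0.021, 0.0, 0.0]
ft_force: [-0.9, -0.3, 5.9]
grip_width: 0.694
```

```bash
python3 st.py
```

```text
22.27 [ 427.6 -142.3   12. ] yaw -2.38 z [ 9.e-04 -5.e-04 -1.e+00] F [-0.87 -0.26  5.85] grip 59.3 j7 [ 0.59  0.24 -0.4   2.11  0.13  0.81  0.07] 0.001
```

>>> play_rows:
  rows:
    - [[0,0,5],[0,0,0],50]
    - [[0,0,10],[0,0,0],50]
    - [[0,0,20],[0,0,0],50]
    - [[0,0,25],[0,0,0],50]
    - [[6,12,20],[0,0,0],50]
    - [[13,28,10],[0,0,0.9],50]
    - [[18,40,0],[0,0,1],50]
    - [[20,45,0],[0,0,1],50]
    - [[20,45,0],[0,0,1],50]
    - [[20,42,0],[0,0,1],50]
    - [[15,32,0],[0,0,0],50]
    - [[9,18,0],[0,0,0],50]

```text
clock: 23.78
position: [0.5485, 0.1216, 0.1019]
ee_rot: [1.0, 0.023, 0.0, -0.0]
ft_force: [0.3, -0.4, -0.1]
grip_width: 0.696
```

>>> play_rows:
  rows:
    - [[3.2,8.4,0],[0,0,0],50]
    - [[0,0,-15],[0,0,0],50]
    - [[0,0,-20],[0,0,0],50]
    - [[0,0,-10],[0,0,0],50]
    - [[0,0,0],[0,0,0],50]
    - [[0,0,0],[0,0,0],50]

```text
clock: 24.52
position: [0.5516, 0.1282, 0.0567]
ee_rot: [1.0, 0.022, 0.0, -0.0]
ft_force: [-0.8, -0.3, -0.2]
grip_width: 0.694
```

```bash
python3 st.py; python3 - <<'E'
from workcell import camera
import cv2
s=camera("scene");cv2.imwrite("pics/s13.png",cv2.resize(s[160:270,310:450],None,fx=5.5,fy=5.4))
E
```

```text
24.52 [551.6 128.2  56.7] yaw 2.51 z [ 6.e-04  2.e-04 -1.e+00] F [-0.77 -0.27 -0.17] grip 59.3 j7 [ 0.16  0.43 -0.57  1.78  0.27  1.01 -0.46] 0.005
```

View pics/s13.png

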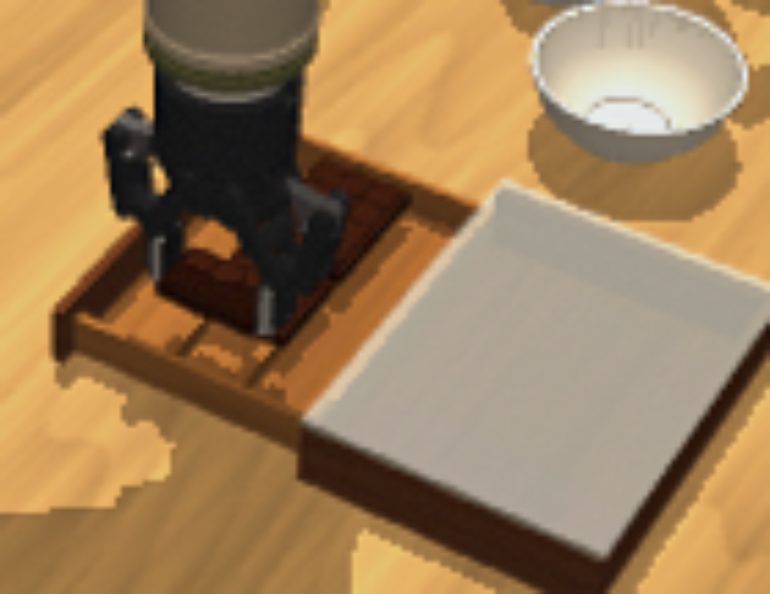

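>>> play_rows:
  rows:
    - [[0,0,-12],[0,0,0],50]
    - [[0,0,-13],[0,0,0],50]
    - [[0,0,-5],[0,0,0],50]
    - [[0,0,0],[0,0,0],50]
    - [[0,0,0],[0,0,0],50]

```text
clock: 25.2
position: [0.5516, 0.1284, 0.0266]
ee_rot: [1.0, 0.022, 0.0, -0.0]
ft_force: [-0.1, 0.0, 0.0]
grip_width: 0.693
```

```bash
python3 st.py; python3 - <<'E'
from workcell import camera
import cv2
s=camera("scene");cv2.imwrite("pics/s14.png",cv2.resize(s[190:250,310:390],None,fx=10,fy=10,interpolation=cv2.INTER_CUBIC))
s=camera("top");cv2.imwrite("pics/t14.png",cv2.convertScaleAbs(cv2.resize(s[180:290,170:310],None,fx=5,fy=5),alpha=1.8))
E
```

```text
25.2 [551.6 128.4  26.6] yaw 2.52 z [ 4.e-04  2.e-04 -1.e+00] F [-0.11  0.01  0.02] grip 59.2 j7 [ 0.15  0.47 -0.55  1.8   0.3   0.95 -0.48] 0.005
```

View pics/s14.png

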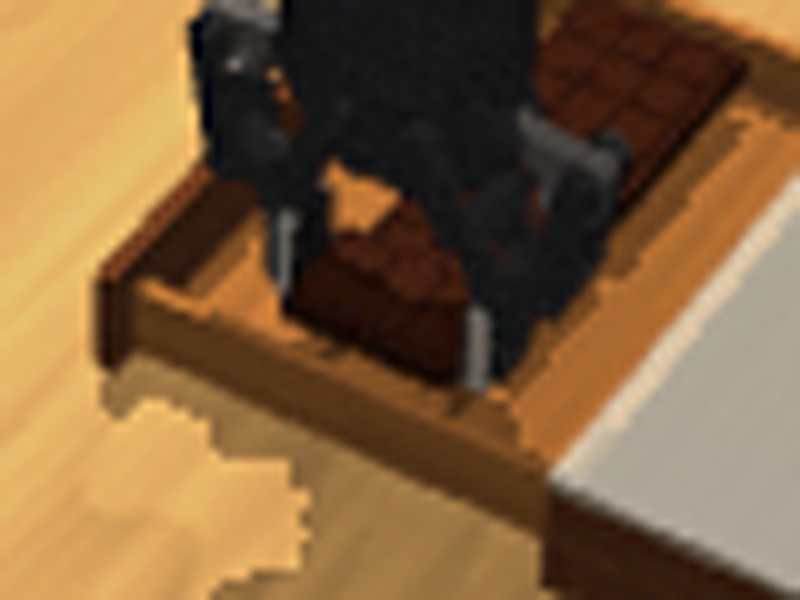

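View pics/t14.png

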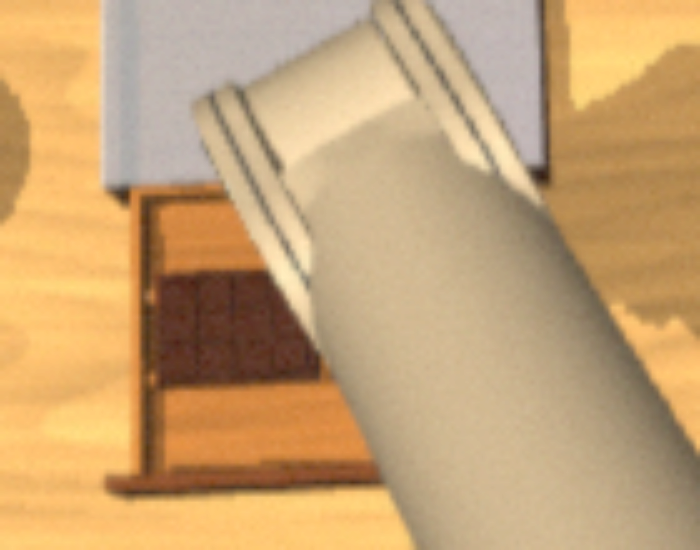

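>>> play_rows:
  rows:
    - [[0,0,-3],[0,0,0],50]
    - [[0,0,-3],[0,0,0],50]
    - [[0,0,-2],[0,0,0],50]
    - [[0,0,0],[0,0,0],50]

```text
clock: 25.8
position: [0.5512, 0.1282, 0.0181]
ee_rot: [1.0, 0.022, -0.0, 0.0]
ft_force: [1.0, -0.8, -0.5]
grip_width: 0.69
```

```bash
python3 st.py; python3 - <<'E'
from workcell import camera
import cv2
s=camera("scene");cv2.imwrite("pics/s15.png",cv2.resize(s[190:250,310:390],None,fx=10,fy=10,interpolation=cv2.INTER_CUBIC))
E
```

```text
25.8 [551.2 128.2  18.1] yaw 2.52 z [-4.e-04 -1.e-04 -1.e+00] F [ 0.97 -0.8  -0.5 ] grip 58.9 j7 [ 0.14  0.48 -0.55  1.8   0.3   0.94 -0.49] 0.004
```

View pics/s15.png

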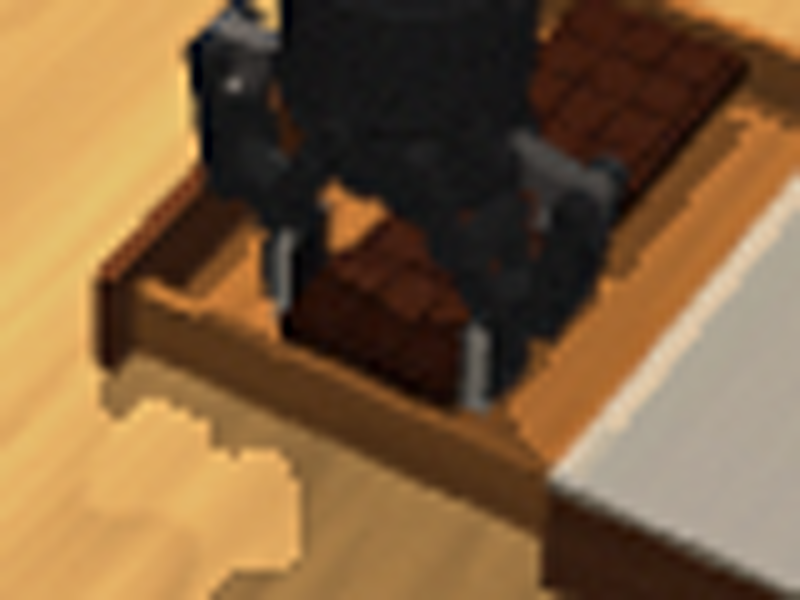

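>>> play_rows:
  rows:
    - [[0,0,-2],[0,0,0],50]
    - [[0,0,-1.5],[0,0,0],50]
    - [[0,0,0],[0,0,0],50]
    - [[0,0,0],[0,0,0],50]

```text
clock: 26.35
position: [0.5513, 0.1282, 0.0148]
ee_rot: [1.0, 0.022, 0.0, -0.0]
ft_force: [-0.1, -0.3, 0.0]
grip_width: 0.695
```

```bash
python3 st.py
```

```text
26.35 [551.3 128.2  14.8] yaw 2.52 z [ 0.  0. -1.] F [-0.13 -0.33  0.03] grip 59.3 j7 [ 0.14  0.49 -0.55  1.81  0.31  0.93 -0.49] 0.002
```

>>> play_rows:
  rows:
    - [[0,0,-1],[0,0,0],50]
    - [[0,0,0],[0,0,0],50]
    - [[0,0,0],[0,0,0],50]

```text
clock: 26.72
position: [0.5516, 0.1283, 0.0141]
ee_rot: [1.0, 0.022, 0.0, -0.0]
ft_force: [0.7, -0.9, 3.0]
grip_width: 0.697
```

```bash
python3 st.py
```

```text
26.73 [551.6 128.3  14.1] yaw 2.51 z [ 6.e-04  1.e-04 -1.e+00] F [ 0.67 -0.9   2.98] grip 59.5 j7 [ 0.14  0.49 -0.55  1.81  0.31  0.93 -0.49] 0.002
```

>>> play_rows:
  rows:
    - [[0,0,0.3],[0,0,0],61]
    - [[0,0,0],[0,0,0],64]
    - [[0,0,0],[0,0,0],70]
    - [[0,0,0],[0,0,0],76]
    - [[0,0,5],[0,0,0],78]
    - [[0,0,15],[0,0,0],78]
    - [[0,0,30],[0,0,0],80]
    - [[0,0,35],[0,0,0],80]
    - [[-25,5,15],[0,0,5],80]
    - [[-40,10,0],[0,0,9],60]
    - [[-45,15,0],[0,0,9],40]
    - [[-30,20,0],[0,0,9],20]

```text
clock: 28.22
position: [0.4099, 0.1784, 0.115]
ee_rot: [0.954, 0.299, 0.0, 0.001]
ft_force: [-0.4, 1.0, 0.0]
grip_width: 0.302
```

>>> play_rows:
  rows:
    - [[-11,20,0],[0,0,9],0]
    - [[0,0,0],[0,0,9],0]
    - [[0,0,0],[0,0,9],0]
    - [[0,0,0],[0,0,9],0]
    - [[0,0,0],[0,0,9],0]
    - [[0,0,0],[0,0,9],0]
    - [[0,0,0],[0,0,4],0]
    - [[0,0,0],[0,0,0],0]

```text
clock: 29.22
position: [0.4006, 0.1983, 0.1149]
ee_rot: [0.692, 0.722, 0.0, 0.0]
ft_force: [1.1, 0.3, -0.6]
grip_width: -0.004
```

```bash
python3 st.py; python3 - <<'E'
from workcell import camera
import cv2
s=camera("scene");cv2.imwrite("pics/s16f.png",s);cv2.imwrite("pics/s16.png",cv2.resize(s[130:270,290:450],None,fx=5,fy=4.2))
s=camera("top");cv2.imwrite("pics/t16f.png",s);cv2.imwrite("pics/t16.png",cv2.convertScaleAbs(cv2.resize(s[180:300,170:310],None,fx=5,fy=5),alpha=1.8))
E
```

```text
29.23 [400.6 198.3 114.9] yaw 92.5 z [ 1.1e-03 -1.0e-04 -1.0e+00] F [ 1.06  0.3  -0.58] grip -0.3 j7 [ 0.28  0.12 -0.87  2.01  0.11  1.05  0.97] 0.042
```

View pics/s16.png

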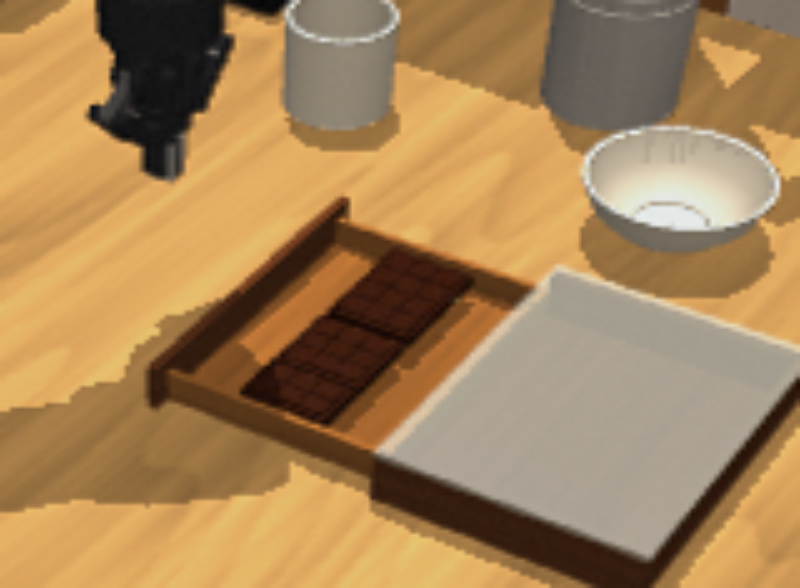

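View pics/t16.png

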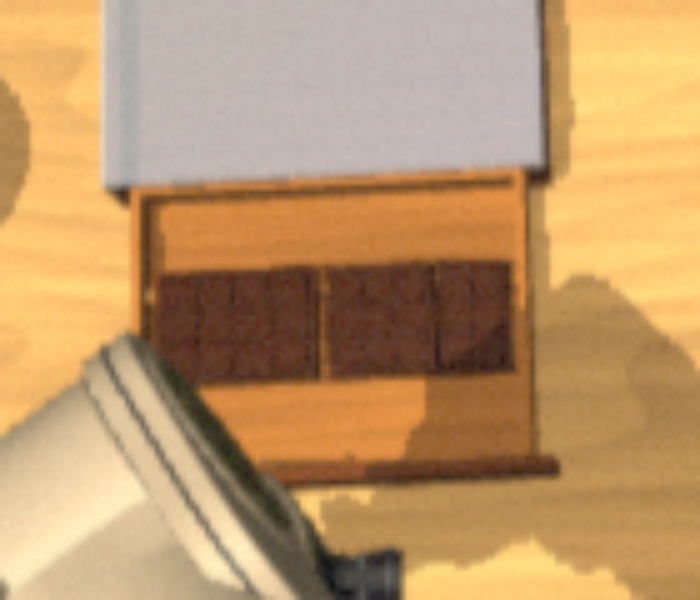

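>>> play_rows:
  rows:
    - [[0,0,-30],[0,0,0],0]
    - [[0,0,-35],[0,0,0],0]
    - [[0,0,-22],[0,0,0],0]
    - [[0,0,-5],[0,0,0],0]
    - [[10,0.4,0],[0,0,0],0]
    - [[15,0.7,0],[0,0,0],0]
    - [[10,0.4,0],[0,0,0],0]
    - [[0,0,0],[0,0,0],0]
    - [[0,0,0],[0,0,0],0]

```text
clock: 30.45
position: [0.4351, 0.1997, 0.0221]
ee_rot: [0.691, 0.722, -0.0, -0.0]
ft_force: [0.7, 0.4, 0.1]
grip_width: 0.002
```

```bash
python3 st.py; python3 - <<'E'
from workcell import camera
import cv2
s=camera("scene");cv2.imwrite("pics/s17.png",cv2.resize(s[130:270,290:450],None,fx=5,fy=4.2))
E
```

```text
30.45 [435.1 199.7  22.1] yaw 92.52 z [-4.e-04  0.e+00 -1.e+00] F [0.67 0.41 0.09] grip 0.2 j7 [ 0.19  0.36 -0.79  2.01  0.33  0.89  0.83] 0.006
```

View pics/s17.png

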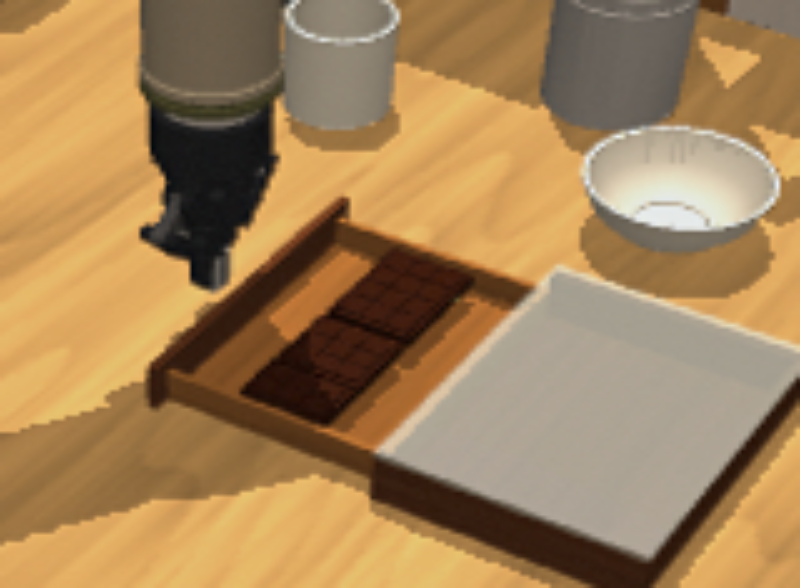

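>>> play_rows:
  rows:
    - [[5,0.2,0],[0,0,0],0]
    - [[5,0.2,0],[0,0,0],0]
    - [[4,0.2,0],[0,0,0],0]
    - [[3,0.1,0],[0,0,0],0]
    - [[3,0.1,0],[0,0,0],0]
    - [[3,0.2,0],[0,0,0],0]
    - [[4,0.2,0],[0,0,0],0]
    - [[4,0.2,0],[0,0,0],0]
    - [[5,0.2,0],[0,0,0],0]
    - [[5,0.2,0],[0,0,0],0]
    - [[6,0.3,0],[0,0,0],0]
    - [[6,0.3,0],[0,0,0],0]

```text
clock: 32.0
position: [0.4887, 0.2021, 0.0221]
ee_rot: [0.691, 0.722, -0.0, -0.0]
ft_force: [-3.0, 0.0, -0.8]
grip_width: 0.0
```

```bash
python3 st.py
```

```text
32.0 [488.7 202.1  22.1] yaw 92.52 z [-2.e-04  1.e-04 -1.e+00] F [-3.    0.03 -0.78] grip 0.0 j7 [ 0.16  0.46 -0.75  1.89  0.38  0.94  0.85] 0.114
```

>>> play_rows:
  rows:
    - [[7,0.3,0],[0,0,0],0]
    - [[7,0.3,0],[0,0,0],0]
    - [[7,0.3,0],[0,0,0],0]
    - [[7,0.3,0],[0,0,0],0]
    - [[7,0.3,0],[0,0,0],0]
    - [[7,0.3,0],[0,0,0],0]
    - [[7,0.3,0],[0,0,0],0]
    - [[7,0.3,0],[0,0,0],0]
    - [[7,0.3,0],[0,0,0],0]
    - [[6,0.3,0],[0,0,0],0]
    - [[5,0.2,0],[0,0,0],0]
    - [[4,0.2,0],[0,0,0],0]

```text
clock: 33.5
position: [0.5668, 0.2055, 0.0222]
ee_rot: [0.691, 0.722, 0.0, 0.0]
ft_force: [-2.5, 0.6, 0.1]
grip_width: 0.005
```

```bash
python3 st.py; python3 - <<'E'
from workcell import camera
import cv2
s=camera("scene");cv2.imwrite("pics/s18.png",cv2.resize(s[130:270,290:470],None,fx=4.4,fy=4.2))
E
```

```text
33.5 [566.8 205.5  22.2] yaw 92.51 z [ 1.e-04  1.e-04 -1.e+00] F [-2.47  0.57  0.1 ] grip 0.4 j7 [ 0.12  0.59 -0.7   1.7   0.43  1.02  0.89] 0.081
```

View pics/s18.png

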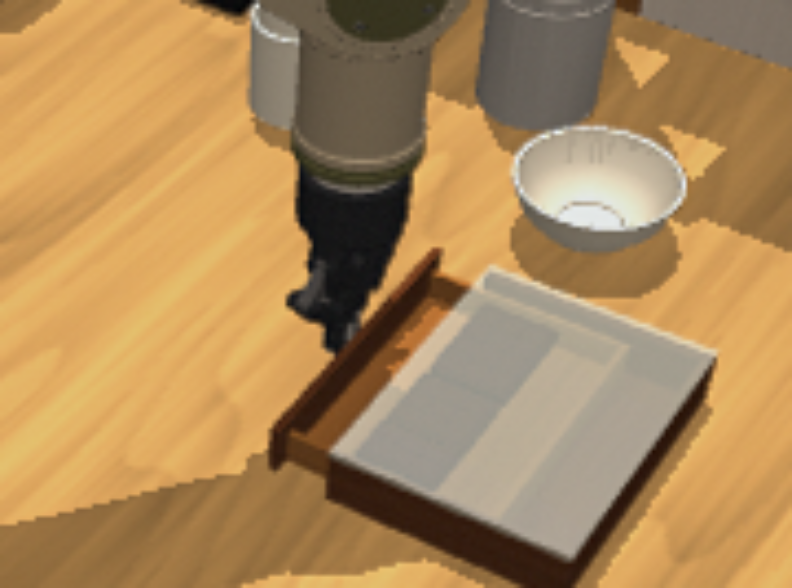

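Going well; the remaining gap is about 40 mm. I'll push slowly until the force rises.

>>> play_rows:
  rows:
    - [[4,0.2,0],[0,0,0],0]
    - [[4,0.2,0],[0,0,0],0]
    - [[4,0.2,0],[0,0,0],0]
    - [[4,0.2,0],[0,0,0],0]
    - [[4,0.2,0],[0,0,0],0]
    - [[3,0.1,0],[0,0,0],0]
    - [[3,0.1,0],[0,0,0],0]
    - [[2,0.1,0],[0,0,0],0]
    - [[2,0.1,0],[0,0,0],0]
    - [[2,0.1,0],[0,0,0],0]
    - [[0,0,0],[0,0,0],0]

```text
clock: 34.92
position: [0.5987, 0.2071, 0.0222]
ee_rot: [0.691, 0.722, 0.0, 0.0]
ft_force: [-0.6, 0.8, 0.8]
grip_width: 0.003
```

```bash
python3 st.py
```

```text
34.92 [598.7 207.1  22.2] yaw 92.51 z [ 5.e-04  4.e-04 -1.e+00] F [-0.57  0.76  0.77] grip 0.3 j7 [ 0.1   0.64 -0.68  1.61  0.45  1.05  0.91] 0.004
```

>>> play_rows:
  rows:
    - [[2,0.1,0],[0,0,0],0]
    - [[2,0.1,0],[0,0,0],0]
    - [[1,0,0],[0,0,0],0]
    - [[1,0,0],[0,0,0],0]

```text
clock: 35.42
position: [0.6044, 0.2074, 0.0221]
ee_rot: [0.691, 0.723, 0.0, -0.0]
ft_force: [-1.4, 0.5, 0.7]
grip_width: -0.001
```

```bash
python3 st.py; python3 - <<'E'
from workcell import camera
import cv2
s=camera("scene");cv2.imwrite("pics/s19.png",cv2.resize(s[180:270,330:450],None,fx=6.5,fy=6.5))
E
```

```text
35.42 [604.4 207.4  22.1] yaw 92.52 z [-1.e-04  3.e-04 -1.e+00] F [-1.42  0.52  0.74] grip -0.1 j7 [ 0.1   0.65 -0.68  1.59  0.45  1.06  0.91] 0.021
```

View pics/s19.png

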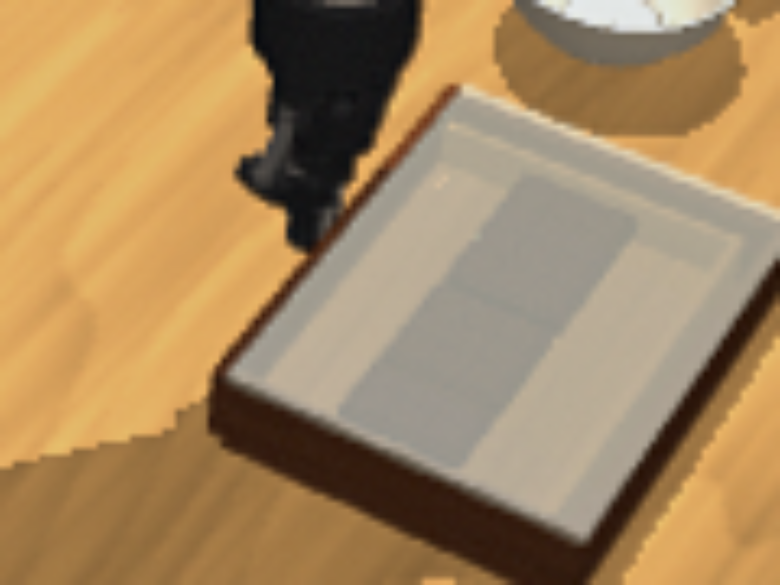

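Nearly shut; continue until the force shows the stop.

>>> play_rows:
  rows:
    - [[1,0,0],[0,0,0],0]
    - [[1,0,0],[0,0,0],0]
    - [[0,0,0],[0,0,0],0]

```text
clock: 35.85
position: [0.6049, 0.2074, 0.0221]
ee_rot: [0.691, 0.723, -0.001, -0.001]
ft_force: [-9.2, -0.5, 6.2]
grip_width: 0.004
```

```bash
python3 st.py
```

```text
35.85 [604.9 207.4  22.1] yaw 92.55 z [-2.8e-03 -7.0e-04 -1.0e+00] F [-9.15 -0.52  6.18] grip 0.4 j7 [ 0.1   0.65 -0.68  1.59  0.45  1.06  0.91] 0.002
```

>>> play_rows:
  rows:
    - [[1,0,0],[0,0,0],0]
    - [[1,0,0],[0,0,0],0]
    - [[0,0,0],[0,0,0],0]

```text
clock: 36.22
position: [0.6049, 0.2075, 0.0219]
ee_rot: [0.691, 0.723, -0.003, -0.002]
ft_force: [-19.2, -3.3, 14.0]
grip_width: -0.003
```

```bash
python3 st.py
```

```text
36.23 [604.9 207.5  21.9] yaw 92.6 z [-0.0065 -0.0018 -1.    ] F [-19.18  -3.26  14.03] grip -0.3 j7 [ 0.1   0.66 -0.68  1.59  0.45  1.07  0.92] 0.003
```

Hard stop: x fixed at 604.9 mm while force rises to 19 N. Back off and raise.

>>> play_rows:
  rows:
    - [[-5,-0.2,0],[0,0,0],0]
    - [[-15,-0.7,0],[0,0,0],0]
    - [[-30,-1,0],[0,0,0],0]
    - [[-40,-2,10],[0,0,0],0]
    - [[-40,-2,40],[0,0,0],0]
    - [[-30,-20,40],[0,0,0],0]
    - [[-20,-40,20],[0,0,0],0]
    - [[0,-50,0],[0,0,0],0]
    - [[0,-50,0],[0,0,0],0]
    - [[0,0,0],[0,0,0],0]
    - [[0,0,0],[0,0,0],0]

```text
clock: 37.6
position: [0.4288, 0.0416, 0.1324]
ee_rot: [0.691, 0.722, 0.0, 0.0]
ft_force: [-0.5, 0.7, -0.4]
grip_width: -0.003
```

```bash
python3 st.py; python3 - <<'E'
from workcell import camera
import cv2
s=camera("scene");cv2.imwrite("pics/s20f.png",s);cv2.imwrite("pics/s20.png",cv2.resize(s[180:280,330:460],None,fx=6,fy=6))
s=camera("top");cv2.imwrite("pics/t20f.png",s);cv2.imwrite("pics/t20.png",cv2.convertScaleAbs(cv2.resize(s[140:260,170:310],None,fx=5,fy=5),alpha=1.8))
E
```

```text
37.6 [428.8  41.6 132.4] yaw 92.51 z [ 0.0012  0.     -1.    ] F [-0.45  0.69 -0.37] grip -0.2 j7 [ 0.57  0.03 -0.77  2.04  0.03  1.08  1.4 ] 0.018
```

View pics/s20.png

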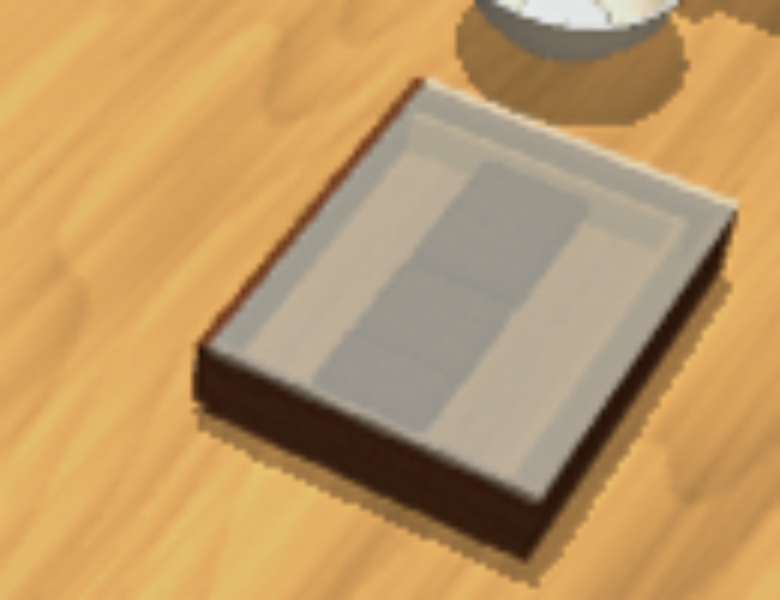

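View pics/t20.png

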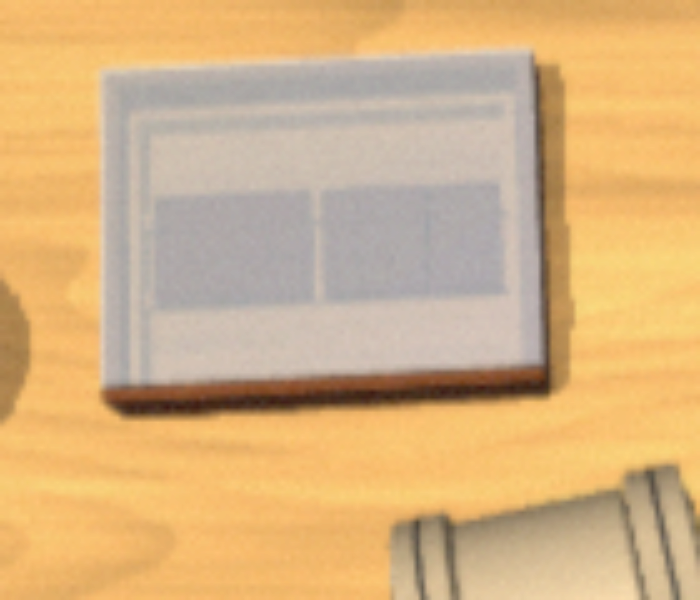

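View pics/s20f.png

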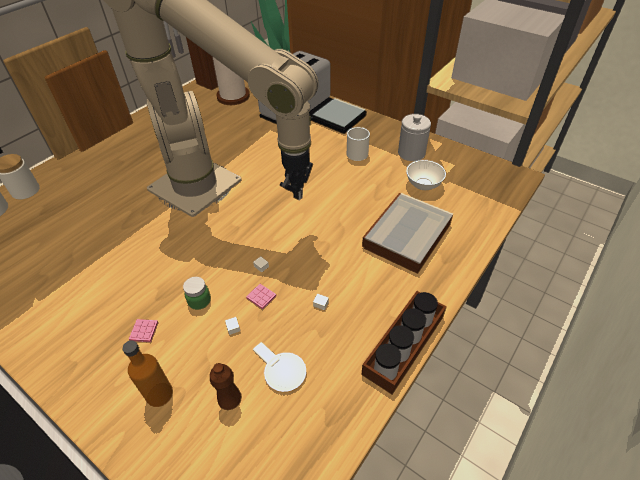

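```bash
python3 - <<'E'
from workcell import manip
print(manip.hand_in())
E
```

```text
the job is handed in; nothing more can be done
None
```

All three bars are in the tray and the tray is pushed fully shut. I handed the job in at about 37.6 s of the 72 s allowed; no verdict is reported.

- **Picking and placing:** I gripped each bar by its 60 mm sides. The jaws read about 59 mm each time. I lowered each bar until the force showed it touching the rails, then released it. The row from +y to -y is large, medium, small.
- **Shutting the tray:** I pushed on the middle of the front panel with closed fingers. It stopped hard at tool x = 604.9 mm while the force rose to about 19 N. Then I backed the arm clear.
- **Last checks:** The final pictures show the front panel against the case and the three bars flat and face up in one row under the glass. The jar, mill, oil bottle, spoon rest and pink look-alikes are where they started by eye in those pictures. I did not measure their shifts. The gripper touches nothing and reads under 1 N.

**What disagreed:**
- The two cameras differed by 1–3 mm at the starting positions. For the large bar in the tray they differed by about 5 mm in the push direction. That put it within 5 mm of the middle; the limit is 12 mm.
- The gaps came out uneven. There is about 4 to 5 mm between large and medium, but only about 1 mm between medium and small.

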